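# Clear the bench centres and mount a tube

### The arm

A 6-joint arm with a two-finger parallel gripper is mounted at the origin on the work surface. World frame = base frame: x ahead of the robot, y to its left, z up, the work surface at z = 0. Lengths are in mm, angles in rad, forces in N, time in s.
With the tool pointing down it reaches from about 300 to 875 mm from the base axis. Payload 4.2 kg.
Tool frame: the origin (TCP) lies between the finger pads; the fingertips stand 25 mm ahead of it and the grasp point (between the pads) lies 6 mm ahead of it (ctrl.tip_reach is the distance from the TCP to the fingertips, in mm); z points along the fingers, y is the line along which they close (so a half turn about z gives the same grasp; the last joint's range is limited). The gripper opens to 85 mm and grips with 20 to 120 N. Pads are 22 mm wide; open, the fingers measure 114 mm over their backs; the gripper's body (76 mm by 85 mm) begins 54 mm behind the grasp point. The pads swing forward as they close: fully open they stand 13 mm farther back than shut.
Start: joints at [-1.298, 0.32, 1.565, -0, 1.257, -0.02], TCP at [165.967, -550.54, 256.338] pointing down, gripper open.
Joint ranges: [-3.11, 3.11], [-0.84, 2.01], [0.21, 2.61], [-1.34, 4.49], [0.05, 2.63], [-2.56, 2.56]. Speed limits (rad/s): [2.57, 2.57, 3.14, 3.14, 3.14, 3.14].

### API

Orientations are given as a rotation vector (axis times angle).
In Python, from cell import ctrl gives the robot as it stands. The module is installed in compiled form; this text tells all that it offers.
- The arm moves only by the tool play_rows, never from a script. Its argument "rows" is a list of rows, each an object of numbers: "dx", "dy", "dz": the shift along the tool's x, y, z as a fraction of full scale; "wx", "wy", "wz": the turn, a rotation vector about the tool's x, y, z as a fraction of full scale; "hand": the opening, from -1 (shut) to 1 (fully open). A call has 1 to 20 rows; each row shifts and turns the commanded pose from where the row before left it, along the tool's axes as they then stand; what a row does not reach is not made up. Full scale, the value 1, is 20 cm for a shift and 4 degrees for a turn. A row lasts 1/8 s, in which the tool goes at most 62.5 mm and 10.7 degrees, less where a joint would pass 70% of its speed; a pose out of reach is approached as far as the arm can. A call with a number of a shift or a turn outside -1 to 1 is refused whole. A call with a gripper value outside its range is refused whole. The fingers move at their own pace and stop on an object; the grip force is fixed at half the most. Time passes only in rows, so rows that do not move let the fingers close. It gives the time, the measured TCP pose, the force, the opening and the grip force at its end, in the units of the state.
- ctrl.sense(): the state, without advancing time (a new reading comes with each control period).
- ctrl.camera(name): name is "scene" or "side" or "wrist"; returns a dict with "color" (384x512x3 uint8, blue, green, red), "mtx" (3x3 intrinsics, pixels), "k1" (the pictures are not rectified: a ray, as slopes to the right and down, at radius r is drawn at 1 + k1 r^2 times it, then the intrinsics apply), "xyz" and "rotation" of the camera in the world. Camera axes: x right, y down, z forward; pixel columns grow to the right and rows downward; lengths in mm; the calibration is good to about 2 mm. A picture is of the moment at which its call begins. There is no depth.
- ctrl.sign_off(): hands the job in; it is judged then, once.
The state is a dict: "time_s": time; "joint_pos": joint angles; "qd": joint speeds; "tau": joint torques, N m; "tcp_pos": TCP position; "ee_rot": TCP orientation; "contact_force": force on the tool from outside, world axes, zero at the start; "moment": the same for the moment, N m; "gripper_width": finger opening in mm; "grasp_force": force on a finger pad.
Only numpy, scipy, OpenCV 4.12 (cv2) and the standard library are available. Lean on these libraries where they do the work, as an engineer would, in place of code of your own. Each camera call takes 0.05 s, during which the arm holds its last target. There are 200 camera calls.

### The job

Clear the two offcuts (the short square steel tube under the lamp and the wooden block between the rests) off the bed of the bench centres into the grey scrap bin. Then take the long round tube from its plywood cradle, lay it in the two V-rests and slide the tailstock up until the tube is held on both cones without play. Do not shift or knock over the other things on the bench.

Things in the scene. Friction and masses are not known exactly. Their poses are not given: they have to be found in the camera images.
- centres: Fixed bench centres: grey bed 120 mm (x) by 470 mm (y), top face 30 mm above the table. Origin on the table under the middle of the bed; y along the bed towards the fixed headstock, x away from the robot. The line of both cones is at x 0, z 80 mm. Headstock block: 50 x 45 mm at y 180 to 225 mm, top at z 100 mm. The mounted tube has its middle at y 75 mm
- rest_head (a point): V-rest next to the headstock (y 130 mm on the bed): this point is the axis of a 32 mm tube lying in it, 79 mm above the table. The rest is 14 mm thick (y), its V opens upwards, 47 mm wide at the top, upper edges 76 mm above the table
- rest_tail (a point): the same for the other, identical V-rest (y 10 mm on the bed)
- head_cone_tip (a point): tip of the fixed headstock cone, pointing to -y of the bench centres. Each cone is 20 mm long, 28 mm across at its root and 8 mm at the tip; the bore of the tube stops on it 14 mm behind the tip
- lamp_bar (a point): middle of the underside of the fixed lamp bar over the tailstock half of the bed, 210 mm above the table; bar 44 (x) by 90 (y) by 25 mm thick, in the axes of the bench centres, held by a 16 mm post 88 mm farther in x. The bed below cannot be reached straight from above: lean the tool so that the gripper stays on the robot side of the bar
- tailstock (a joint): slide of the tailstock along the bed in m: 0 fully back, grows as it moves towards the headstock (+y of the bench centres), 0.16 at most; stiff (about 3 N) and stays where left. With the tube held on both cones it reads about 0.142
- tail_cone_tip (a point): tip of the tailstock cone, pointing to +y of the bench centres. The tailstock block behind it is 44 mm (x) by 45 mm (y), from 20 to 65 mm behind the tip, top 100 mm above the table
- tail_lever (a point): point on the tailstock's lever, 80 mm to the robot side of the cone line, 95 mm above the table: a level steel bar, 14 mm thick, along x of the bench centres, from the block to a 22 mm black ball centred 15 mm beyond this point. Push or grip it to slide the tailstock; it is clear of the lamp bar
- tube: round steel tube, 200 mm long, 32 mm outside, 22 mm bore, both ends open and alike, 0.45 kg; origin at its middle on the axis, y along the axis (either way round). Starts in the cradle with its axis 50 mm above the table
- cradle: fixed plywood cradle, 70 x 160 mm, two wooden V-blocks 18 mm thick at y +-55 mm; origin under its middle, y along the tube
- steel_offcut: offcut of dark square steel tube, 76 mm long (x), 36 x 36 mm (y, z), 0.25 kg, lying on the bed under the lamp bar, roughly across the bed; origin at the middle of its underside
- wood_offcut: wooden block, 45 (x) by 72 (y) by 50 mm tall, 0.11 kg, on the bed between the two V-rests; origin at the middle of its underside
- scrap_bin: fixed open grey plastic bin, outside 150 (x) by 230 (y) by 80 mm tall, walls 5 mm; origin under its middle. Stands on the robot side of the bench centres, left or right
- wrench: leave alone: 150 mm steel wrench lying near the robot, between bin and cradle
- hammer: leave alone: 260 mm hammer on the right
- spray_can: leave alone: grey can, 56 mm across, 170 mm tall, on the left
- bar_stock: leave alone: square steel bar, 160 x 30 x 30 mm, lying behind the bench centres
- tape_measure: leave alone: black tape measure, 70 x 40 x 65 mm tall, on the left
- pipe_elbow: leave alone: steel pipe elbow, 40 mm thick, 75 mm long, 70 mm tall, standing behind the bench centres

How it is judged:
By the outcome, as a careful person would: the job done as asked, in the order asked, and still so for the second after the job is handed in, with the robot touching nothing.
It also fails if it takes over 72 s, if anything falls off the work surface, if the arm or the gripper's body presses on something with over 40 N, if the wrist force passes 120 N, or if a joint passes its speed limit or range.

## Working session

There is one attempt and no reset: what is moved stays moved. The work goes in short steps, Python scripts to look and compute and a tool call to move; the robot and the scene stay as the last step left them, time stands still between calls to the robot, and variables do not carry over. Pictures are saved under pics/ and viewed, at most 10 in all, crops included, and the job is handed in when it is done.

Besides the shell and the picture viewer there is one more tool, called by a JSON object that holds its "op" and its "data", one argument or row to a line. play_rows: Moves the arm, as the interface text tells. Its arguments: {"type":"object","properties":{"rows":{"type":"array","items":{"type":"object","properties":{"dx":{"type":"number","minimum":-1,"maximum":1},"dy":{"type":"number","minimum":-1,"maximum":1},"dz":{"type":"number","minimum":-1,"maximum":1},"wx":{"type":"number","minimum":-1,"maximum":1},"wy":{"type":"number","minimum":-1,"maximum":1},"wz":{"type":"number","minimum":-1,"maximum":1},"hand":{"type":"number"}}}}},"required":["rows"]}

```bash
mkdir -p pics
cat > h.py <<'E'
import numpy as np, cv2
from scipy.spatial.transform import Rotation as R
from cell import ctrl
def Rm(c):
    r=np.array(c["rotation"],float)
    return r if r.shape==(3,3) else R.from_rotvec(r).as_matrix()
def ray(c,u,v):
    K=np.array(c["mtx"]); d=np.array([c["k1"],0,0,0,0],float)
    p=cv2.undistortPoints(np.array([[[u,v]]],float),K,d)[0,0]
    return np.array(c["xyz"],float),Rm(c)@np.array([p[0],p[1],1])
def onz(c,u,v,z):
    o,d=ray(c,u,v); return o+d*(z-o[2])/d[2]
def px(c,P):
    r=Rm(c); P=np.atleast_2d(np.array(P,float))
    q=(P-np.array(c["xyz"]))@r
    s=q[:,:2]/q[:,2:]; s=s*(1+c["k1"]*(s**2).sum(1,keepdims=True))
    K=np.array(c["mtx"]); return s@K[:2,:2].T+K[:2,2]
E
python3 - <<'E'
from h import *
import pickle
s=ctrl.sense();print(s)
C={}
for n in("scene","side","wrist"):
    c=ctrl.camera(n);C[n]=c;cv2.imwrite(f"pics/{n}0.png",c["color"])
    print(n,c["xyz"],np.round(Rm(c),3).tolist(),c["k1"],np.array(c["mtx"]).tolist())
    cv2.imwrite(f"pics/{n}0b.png",cv2.resize(c["color"],(800,600),interpolation=cv2.INTER_CUBIC))
pickle.dump(C,open("c0.pkl","wb"))
E
```

```text
{'time_s': 0.0, 'joint_pos': array([-1.29797932e+00,  3.20360911e-01,  1.56571877e+00, -2.83535289e-05,
        1.25739864e+00, -1.99829294e-02]), 'qd': array([ 0.00016018,  0.00067996,  0.00042672,  0.00023815, -0.00037334,
       -0.00094904]), 'tau': array([-3.84082869e-04, -4.15521991e+01, -2.34160852e+01, -3.05543590e-04,
        8.16353277e-03, -6.96998725e-06]), 'tcp_pos': array([ 165.84762374, -550.09964652,  255.42715268]), 'ee_rot': array([-3.10613666e+00, -4.58029102e-01,  4.15222554e-04]), 'contact_force': array([ 0.5363567 ,  0.09168991, -0.34564371]), 'moment': array([-0.00079287,  0.02343024,  0.01900222]), 'grasp_force': 0.0, 'gripper_width': 85.41863438389791}
scene [1102.15715487 -936.81997199  999.81305872] [[0.858, 0.331, -0.392], [0.513, -0.529, 0.677], [0.016, -0.782, -0.623]] -0.16796192048231667 [[499.75642110123925, 0.0, 259.5093584229509], [0.0, 499.75642110123925, 194.24839869918168], [0.0, 0.0, 1.0]]
side [ 366.24455357  921.93050783 1330.61446996] [[-0.98, -0.158, 0.119], [-0.198, 0.767, -0.61], [0.005, -0.621, -0.784]] 0.05432112571427574 [[472.81789754160457, 0.0, 250.83141036575836], [0.0, 472.81789754160457, 185.5822432791711], [0.0, 0.0, 1.0]]
wrist [ 236.99843215 -528.15474624  372.11751151] [[0.289, -0.916, -0.28], [-0.957, -0.276, -0.083], [-0.001, 0.292, -0.956]] -0.07273343129517454 [[327.14099419646675, 0.0, 259.37708847080904], [0.0, 327.14099419646675, 186.5447856701677], [0.0, 0.0, 1.0]]
```

View pics/scene0b.png

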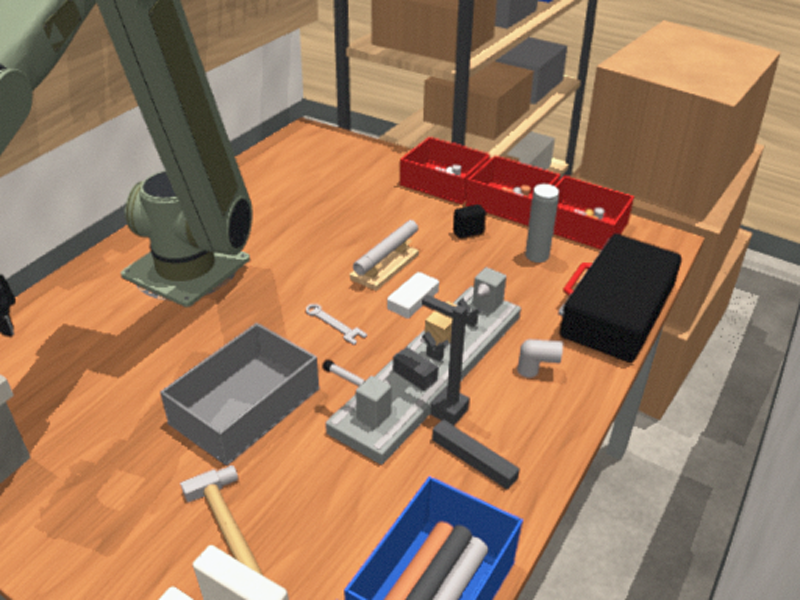

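View pics/side0b.png

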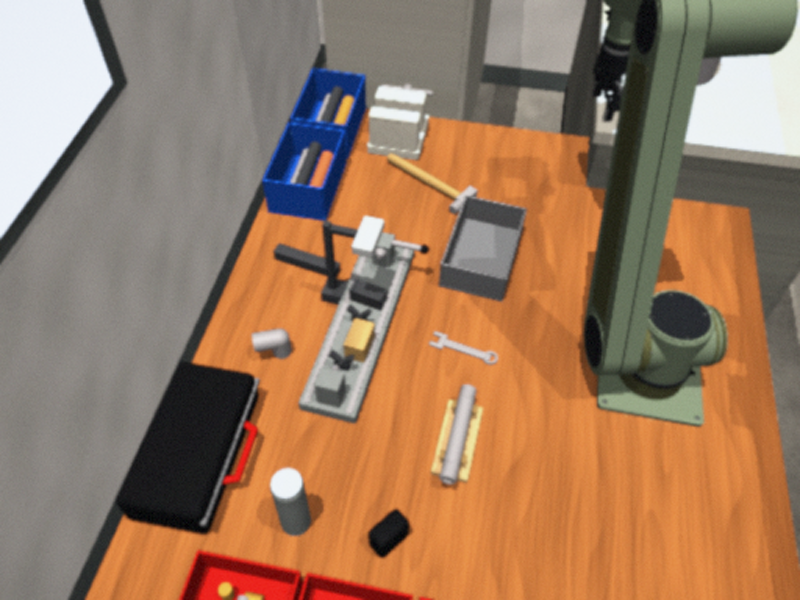

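Scene: bed runs (355,440)-(500,300), lamp bar (413,293), cradle (385,258), bin (240,390). Side: bed (385,250)-(330,410), wood (360,337), steel (368,290), cradle (458,435). I'll zoom both views for measuring.

Run:
```python
from h import *
import pickle
C=pickle.load(open("c0.pkl","rb"))
def crop(n,x0,y0,w,h,k):
    im=C[n]["color"][y0:y0+h,x0:x0+w]; im=cv2.resize(im,None,fx=k,fy=k,interpolation=cv2.INTER_CUBIC)
    for i in range(0,w,20): cv2.putText(im,str(x0+i),(i*k,8),0,.3,(0,0,255),1); cv2.line(im,(i*k,10),(i*k,16),(0,0,255),1)
    for i in range(0,h,20): cv2.putText(im,str(y0+i),(0,i*k+4),0,.3,(255,0,0),1)
    return im
a=crop("side",185,135,100,140,4); b=crop("scene",200,165,140,140,3)
o=np.zeros((560,400+420,3),np.uint8); o[:560,:400]=a; o[:420,400:]=b
cv2.imwrite("pics/z.png",o[:, :800])
```

```text
(no output)
```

View pics/z.png

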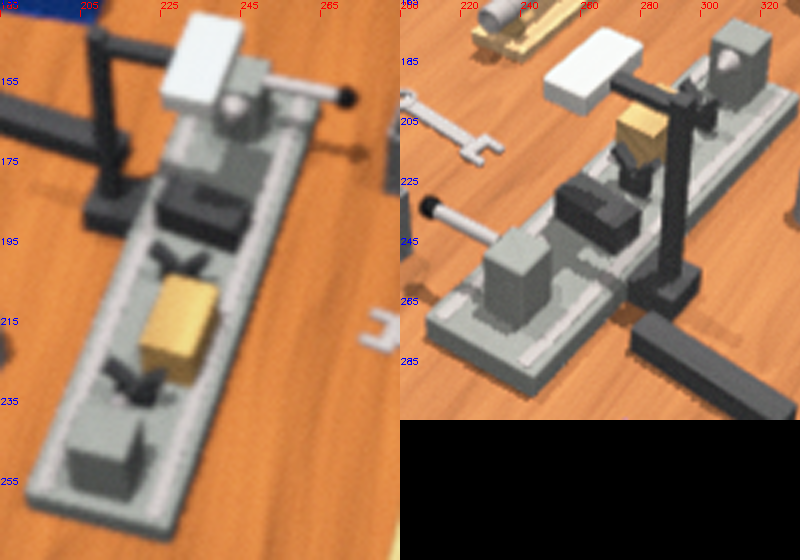

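The zoom shows bed corners, head/tail blocks, steel offcut (side ~(200,205)), wood (side ~(180,320)), V-rests and lamp clearly. I'll cast the corners onto their height planes and align rigidly.

```bash
cat > m.py <<'E'
from h import *
import pickle
C=pickle.load(open("c0.pkl","rb"))
S=lambda u,v:("side",185+u/4-.5,135+v/4-.5)
N=lambda u,v:("scene",200+(u-400)/3-.5,165+v/3-.5)
S8=lambda u,v:("side",u/1.5625,v/1.5625); N8=lambda u,v:("scene",u/1.5625,v/1.5625)
def fit(name,pts):
    W=np.array([onz(C[p[0]],p[1],p[2],z)[:2] for p,z,l in pts]); L=np.array([l for p,z,l in pts],float)
    w=W-W.mean(0);l=L-L.mean(0)
    a=np.arctan2((l[:,0]*w[:,1]-l[:,1]*w[:,0]).sum(),(l*w).sum())
    r=np.array([[np.cos(a),-np.sin(a)],[np.sin(a),np.cos(a)]])
    t=W.mean(0)-r@L.mean(0)
    print(name,np.round(t,1),"yaw",round(a,3),"res",np.round(W-(L@r.T+t),1).tolist()); return t,r
if __name__=="__main__":
    fit("bed",[(S(26,498),30,(60,235)),(S(172,530),30,(-60,235)),(N(427,318),30,(-60,-235)),(N(530,382),30,(60,-235)),(N(800,92),30,(60,235)),
     (N(711,33),100,(-25,180)),(N(737,18),100,(-25,225)),(N(772,40),100,(25,225)),(N(747,53),100,(25,180))])
    fit("lamp",[(S(190,10),235,(22,-45)),(S(242,22),235,(-22,-45)),(S(217,105),235,(-22,45)),(S(163,92),235,(22,45)),
      (N(544,77),235,(-22,-45)),(N(605,28),235,(-22,45)),(N(642,43),235,(22,45)),(N(588,95),235,(22,-45))])
    fit("tailblk",[(N(484,250),100,(-22,-22)),(N(518,228),100,(-22,22)),(N(551,250),100,(22,22)),(N(517,274),100,(22,-22))])
    fit("steel",[(S(160,205),66,(38,18)),(S(172,175),66,(38,-18)),(S(252,210),66,(-38,-18)),(S(240,240),66,(-38,18)),
      (N(557,190),66,(-38,-18)),(N(581,173),66,(-38,18)),(N(641,208),66,(38,18)),(N(616,227),66,(38,-18))])
    fit("wood",[(S(140,345),80,(22.5,36)),(S(167,275),80,(22.5,-36)),(S(217,285),80,(-22.5,-36)),(S(195,360),80,(-22.5,36))])
    fit("bin",[(S8(475,195),80,(75,-115)),(S8(527,210),80,(-75,-115)),(S8(505,297-18),80,(-75,115)),
      (N8(163,393),80,(-75,-115)),(N8(257,325),80,(-75,115)),(N8(318,366),80,(75,115)),(N8(222,430),80,(75,-115))])
    print("ball",onz(C["scene"],*N(431,206)[1:],95),onz(C["side"],*S(346,97)[1:],95))
    for n,(x0,y0,x1,y1) in dict(side=(275,240,312,315),scene=(220,138,272,180)).items():
        im=C[n]["color"]; hsv=cv2.cvtColor(im,cv2.COLOR_BGR2HSV); m=np.zeros(im.shape[:2],np.uint8)
        m[y0:y1,x0:x1]=(hsv[y0:y1,x0:x1,1]<70)*255
        c=max(cv2.findContours(m,0,2)[0],key=cv2.contourArea); r=cv2.minAreaRect(c); b=cv2.boxPoints(r)
        print(n,r,[onz(C[n],*p,50).round(0).tolist() for p in b])
        for z in (50,):
            e=sorted([(np.linalg.norm(b[i]-b[(i+1)%4]),i) for i in range(4)])[:2]
            for _,i in e: print("tube end",onz(C[n],*((b[i]+b[(i+1)%4])/2),z).round(1))
E
python3 m.py
```

```text
bed [ 6.157e+02 -1.000e-01] yaw -0.067 res [[-2.6, 3.7], [-0.7, 0.2], [2.9, 0.4], [-1.7, -5.4], [-2.4, 3.4], [-1.1, 7.9], [6.8, 0.6], [3.9, -11.2], [-5.1, 0.4]]
lamp [611.  -66.2] yaw -0.044 res [[0.7, -1.5], [1.0, 1.1], [-2.2, 1.5], [-2.4, -1.2], [0.4, 1.7], [4.8, -2.1], [-1.6, -2.1], [-0.7, 2.5]]
tailblk [ 603.5 -176.6] yaw -0.229 res [[2.1, 1.7], [2.0, -3.2], [-2.5, -1.1], [-1.6, 2.6]]
steel [609.7 -50.7] yaw -0.228 res [[-4.5, -1.3], [1.2, -0.5], [-0.2, 6.1], [-5.0, 4.5], [4.4, -2.6], [3.0, -5.8], [-0.1, -0.9], [1.1, 0.5]]
wood [601.2  75.1] yaw -0.053 res [[0.3, -0.7], [-1.1, -0.3], [1.6, -1.1], [-0.8, 2.1]]
bin [ 382.7 -255.3] yaw -0.165 res [[-19.2, 4.2], [2.1, 4.9], [-7.1, -1.4], [13.3, -2.1], [-2.1, -7.0], [8.8, -11.8], [4.1, 13.3]]
ball [ 506.11320425 -166.209016     95.        ] [ 508.85495663 -170.78571204   95.        ]
side ((292.9856872558594, 277.49652099609375), (11.161551475524902, 64.52495574951172), 13.626995086669922) [[391.0, 345.0, 50.0], [377.0, 130.0, 50.0], [343.0, 133.0, 50.0], [360.0, 347.0, 50.0]]
tube end [360.2 131.6  50. ]
tube end [375.3 346.   50. ]
scene ((246.2943878173828, 157.87286376953125), (9.418591499328613, 49.03451156616211), 51.709835052490234) [[341.0, 145.0, 50.0], [353.0, 370.0, 50.0], [394.0, 340.0, 50.0], [379.0, 121.0, 50.0]]
tube end [373.6 354.9  50. ]
tube end [359.9 132.7  50. ]
```

```bash
cat > p.py <<'E'
from h import *
import json
def down(xaz,lean=0.0,laz=0.0):
    """tool down, tool x at azimuth xaz (rad); then leaned so fingertips point towards azimuth laz by lean rad"""
    x=np.array([np.cos(xaz),np.sin(xaz),0]); z=np.array([0,0,-1.]); r=np.stack([x,np.cross(z,x),z],1)
    ax=np.cross([0,0,-1.],[np.cos(laz),np.sin(laz),0])
    return (R.from_rotvec(ax*lean)*R.from_matrix(r))
def plan(pos,rot,n,hand,start=None):
    """straight line to pos with even turn to rot in n rows; prints rows, returns final pose"""
    if start is None:
        s=ctrl.sense(); start=(np.array(s["tcp_pos"]),R.from_rotvec(s["ee_rot"]))
    p,q=start; pos=np.array(pos,float); rows=[]; rv0=(q.inv()*rot).as_rotvec(); q0=q
    for i in range(1,n+1):
        tp=start[0]+(pos-start[0])*i/n; tq=q0*R.from_rotvec(rv0*i/n)
        d=np.round(q.inv().apply(tp-p)/200,3); w=np.round((q.inv()*tq).as_rotvec()/np.radians(4),2)
        assert abs(w).max()<=1.001 and np.linalg.norm(d)*200<62.5,(w,d)
        p=p+q.apply(d*200); q=q*R.from_rotvec(w*np.radians(4))
        rows.append({k:float(v) for k,v in zip(("dx","dy","dz","wx","wy","wz"),[*d,*w]) if v}|{"hand":hand})
    g=[]
    for r in rows:
        if g and g[-1][1]==r: g[-1][0]+=1
        else: g.append([1,r])
    print("\n".join(f"{k}x {json.dumps(r)}" for k,r in g)); return p,q
E
python3 - <<'E'
from p import *
plan([540,-30,400],down(np.pi-.067),41,1)
E
```

```text
1x {"dx": 0.062, "dy": -0.048, "dz": -0.018, "wz": -0.97, "hand": 1}
1x {"dx": 0.065, "dy": -0.043, "dz": -0.017, "wz": -0.97, "hand": 1}
1x {"dx": 0.068, "dy": -0.039, "dz": -0.018, "wz": -0.98, "hand": 1}
1x {"dx": 0.07, "dy": -0.034, "dz": -0.017, "wz": -0.97, "hand": 1}
1x {"dx": 0.073, "dy": -0.029, "dz": -0.018, "wz": -0.97, "hand": 1}
1x {"dx": 0.074, "dy": -0.024, "dz": -0.017, "wz": -0.97, "hand": 1}
1x {"dx": 0.076, "dy": -0.019, "dz": -0.018, "wz": -0.97, "hand": 1}
1x {"dx": 0.077, "dy": -0.014, "dz": -0.017, "wy": -0.01, "wz": -0.97, "hand": 1}
1x {"dx": 0.077, "dy": -0.009, "dz": -0.018, "wz": -0.98, "hand": 1}
1x {"dx": 0.078, "dy": -0.004, "dz": -0.017, "wz": -0.97, "hand": 1}
1x {"dx": 0.079, "dy": 0.002, "dz": -0.018, "wz": -0.97, "hand": 1}
1x {"dx": 0.077, "dy": 0.007, "dz": -0.018, "wz": -0.97, "hand": 1}
1x {"dx": 0.077, "dy": 0.013, "dz": -0.017, "wz": -0.97, "hand": 1}
1x {"dx": 0.077, "dy": 0.017, "dz": -0.018, "wz": -0.98, "hand": 1}
1x {"dx": 0.074, "dy": 0.023, "dz": -0.017, "wz": -0.97, "hand": 1}
1x {"dx": 0.073, "dy": 0.028, "dz": -0.018, "wz": -0.97, "
[... 1038 characters left out ...]
1x {"dx": 0.009, "dy": 0.078, "dz": -0.018, "wz": -0.97, "hand": 1}
1x {"dx": 0.005, "dy": 0.078, "dz": -0.017, "wy": -0.01, "wz": -0.97, "hand": 1}
1x {"dx": -0.001, "dy": 0.078, "dz": -0.018, "wz": -0.97, "hand": 1}
1x {"dx": -0.007, "dy": 0.078, "dz": -0.018, "wz": -0.97, "hand": 1}
1x {"dx": -0.011, "dy": 0.077, "dz": -0.017, "wz": -0.98, "hand": 1}
1x {"dx": -0.017, "dy": 0.076, "dz": -0.018, "wz": -0.97, "hand": 1}
1x {"dx": -0.022, "dy": 0.075, "dz": -0.018, "wz": -0.97, "hand": 1}
1x {"dx": -0.027, "dy": 0.074, "dz": -0.017, "wz": -0.97, "hand": 1}
1x {"dx": -0.032, "dy": 0.071, "dz": -0.018, "wz": -0.97, "hand": 1}
1x {"dx": -0.037, "dy": 0.069, "dz": -0.017, "wz": -0.98, "hand": 1}
```

{"op": "play_rows", "data": {
  "rows": [
    {"dx":0.21,"dy":-0.16,"dz":-0.06,"hand":1},
    {"dx":0.21,"dy":-0.16,"dz":-0.06,"hand":1},
    {"dx":0.21,"dy":-0.16,"dz":-0.06,"hand":1},
    {"dx":0.21,"dy":-0.16,"dz":-0.06,"hand":1},
    {"dx":0.21,"dy":-0.16,"dz":-0.06,"hand":1},
    {"dx":0.21,"dy":-0.16,"dz":-0.06,"hand":1},
    {"dx":0.21,"dy":-0.16,"dz":-0.06,"hand":1},
    {"dx":0.21,"dy":-0.16,"dz":-0.06,"hand":1},
    {"dx":0.21,"dy":-0.16,"dz":-0.06,"hand":1},
    {"dx":0.21,"dy":-0.16,"dz":-0.06,"hand":1},
    {"dx":0.21,"dy":-0.16,"dz":-0.06,"hand":1},
    {"dx":0.21,"dy":-0.16,"dz":-0.06,"hand":1},
    {"wz":-1,"hand":1},
    {"wz":-1,"hand":1},
    {"wz":-1,"hand":1},
    {"wz":-1,"hand":1},
    {"wz":-1,"hand":1},
    {"wz":-1,"hand":1},
    {"wz":-1,"hand":1},
    {"wz":-1,"hand":1}
  ]
}}

```text
invalid input
```

{"op": "play_rows", "data": {
  "rows": [
    {"wz":-1,"hand":1},
    {"wz":-1,"hand":1},
    {"wz":-1,"hand":1},
    {"wz":-1,"hand":1},
    {"wz":-1,"hand":1},
    {"wz":-1,"hand":1},
    {"wz":-1,"hand":1},
    {"wz":-1,"hand":1},
    {"wz":-1,"hand":1},
    {"wz":-1,"hand":1},
    {"wz":-1,"hand":1},
    {"wz":-1,"hand":1},
    {"wz":-1,"hand":1},
    {"wz":-1,"hand":1},
    {"wz":-1,"hand":1},
    {"wz":-1,"hand":1},
    {"wz":-1,"hand":1},
    {"wz":-1,"hand":1},
    {"wz":-1,"hand":1},
    {"wz":-1,"hand":1}
  ]
}}

```text
invalid input
```

{"op": "play_rows", "data": {
  "rows": [
    {"wz":-1,"hand":1},
    {"wz":-1,"hand":1},
    {"wz":-1,"hand":1},
    {"wz":-1,"hand":1},
    {"wz":-1,"hand":1},
    {"wz":-1,"hand":1},
    {"wz":-1,"hand":1},
    {"wz":-1,"hand":1},
    {"wz":-1,"hand":1},
    {"wz":-1,"hand":1},
    {"wz":-1,"hand":1},
    {"hand":1}
  ]
}}

```text
invalid input
```

```bash
cat >> p.py <<'E'
def go(pos,rot,n=None,start=None):
    """constant row repeated n times (shift in tool axes / turn), pose from state unless start"""
    if start is None:
        s=ctrl.sense(); start=(np.array(s["tcp_pos"]),R.from_rotvec(s["ee_rot"]))
    p,q=start; v=q.inv().apply(np.array(pos,float)-p); w=(q.inv()*rot).as_rotvec()
    if n is None: n=int(max(np.ceil(np.linalg.norm(v)/56),np.ceil(np.degrees(np.linalg.norm(w))/4),1))
    dq=R.from_rotvec(w/n); M=sum((dq**i).as_matrix() for i in range(n))
    d=np.linalg.solve(M,v)/200
    print(n,"x shift",np.round(d,4)," turn",np.round(np.degrees(w)/n/4,3), "| pure shift mm",np.round(v,1)); return np.array(pos,float),rot
E
python3 - <<'E'
from h import *
import pickle
s=ctrl.sense();print(s["time_s"],s["tcp_pos"],s["ee_rot"],s["joint_pos"])
c=ctrl.camera("wrist");pickle.dump(c,open("c1.pkl","wb"))
cv2.imwrite("pics/w1.png",cv2.resize(c["color"],(800,600),interpolation=cv2.INTER_CUBIC))
E
```

```text
0.15 [ 165.88091365 -550.20493065  255.66944038] [-3.10662184e+00 -4.58106944e-01  2.71022437e-04] [-1.29798780e+00  3.20153605e-01  1.56540146e+00  2.32955064e-06
  1.25742426e+00 -2.00048606e-02]
```

View pics/w1.png

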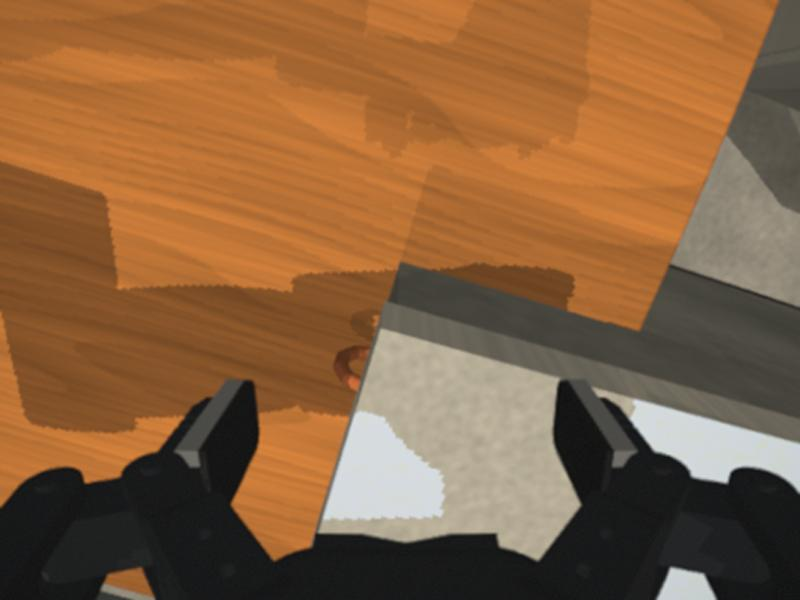

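The moves were refused, so this is still the start pose: bench edge, with the fingers at the bottom. I'll try rows with all the keys.

{"op": "play_rows", "data": {
  "rows": [
    {"dx":0.21,"dy":-0.16,"dz":-0.06,"wx":0,"wy":0,"wz":0,"hand":1},
    {"dx":0.21,"dy":-0.16,"dz":-0.06,"wx":0,"wy":0,"wz":0,"hand":1}
  ]
}}

```text
time_s: 0.45
tcp_pos: [228.3, -464.1, 280.0]
ee_rot: [-3.107, -0.456, -0.0]
contact_force: [1.8, 0.1, -0.1]
gripper_width: 85.3
grasp_force: 0.0
```

{"op": "play_rows", "data": {
  "rows": [
    {"dx":0.21,"dy":-0.16,"dz":-0.06,"wx":0,"wy":0,"wz":0,"hand":1},
    {"dx":0.21,"dy":-0.16,"dz":-0.06,"wx":0,"wy":0,"wz":0,"hand":1},
    {"dx":0.21,"dy":-0.16,"dz":-0.06,"wx":0,"wy":0,"wz":0,"hand":1},
    {"dx":0.21,"dy":-0.16,"dz":-0.06,"wx":0,"wy":0,"wz":0,"hand":1},
    {"dx":0.21,"dy":-0.16,"dz":-0.06,"wx":0,"wy":0,"wz":0,"hand":1},
    {"dx":0.21,"dy":-0.16,"dz":-0.06,"wx":0,"wy":0,"wz":0,"hand":1},
    {"dx":0.21,"dy":-0.16,"dz":-0.06,"wx":0,"wy":0,"wz":0,"hand":1},
    {"dx":0.21,"dy":-0.16,"dz":-0.06,"wx":0,"wy":0,"wz":0,"hand":1},
    {"dx":0.21,"dy":-0.16,"dz":-0.06,"wx":0,"wy":0,"wz":0,"hand":1},
    {"dx":0.21,"dy":-0.16,"dz":-0.06,"wx":0,"wy":0,"wz":-1,"hand":1},
    {"dx":0,"dy":0,"dz":0,"wx":0,"wy":0,"wz":-1,"hand":1},
    {"dx":0,"dy":0,"dz":0,"wx":0,"wy":0,"wz":-1,"hand":1},
    {"dx":0,"dy":0,"dz":0,"wx":0,"wy":0,"wz":-1,"hand":1},
    {"dx":0,"dy":0,"dz":0,"wx":0,"wy":0,"wz":-1,"hand":1},
    {"dx":0,"dy":0,"dz":0,"wx":0,"wy":0,"wz":-1,"hand":1},
    {"dx":0,"dy":0,"dz":0,"wx":0,"wy":0,"wz":-1,"hand":1},
    {"dx":0,"dy":0,"dz":0,"wx":0,"wy":0,"wz":-1,"hand":1},
    {"dx":0,"dy":0,"dz":0,"wx":0,"wy":0,"wz":-1,"hand":1},
    {"dx":0,"dy":0,"dz":0,"wx":0,"wy":0,"wz":-1,"hand":1},
    {"dx":0,"dy":0,"dz":0,"wx":0,"wy":0,"wz":-1,"hand":1}
  ]
}}

```text
time_s: 2.95
tcp_pos: [537.6, -37.4, 400.1]
ee_rot: [-2.708, -1.592, 0.001]
contact_force: [-0.2, -0.0, 0.0]
gripper_width: 85.3
grasp_force: 0.0
```

{"op": "play_rows", "data": {
  "rows": [
    {"dx":0,"dy":0,"dz":0,"wx":0,"wy":0,"wz":-1,"hand":1},
    {"dx":0,"dy":0,"dz":0,"wx":0,"wy":0,"wz":-1,"hand":1},
    {"dx":0,"dy":0,"dz":0,"wx":0,"wy":0,"wz":-1,"hand":1},
    {"dx":0,"dy":0,"dz":0,"wx":0,"wy":0,"wz":-1,"hand":1},
    {"dx":0,"dy":0,"dz":0,"wx":0,"wy":0,"wz":-1,"hand":1},
    {"dx":0,"dy":0,"dz":0,"wx":0,"wy":0,"wz":-1,"hand":1},
    {"dx":0,"dy":0,"dz":0,"wx":0,"wy":0,"wz":-1,"hand":1},
    {"dx":0,"dy":0,"dz":0,"wx":0,"wy":0,"wz":-1,"hand":1},
    {"dx":0,"dy":0,"dz":0,"wx":0,"wy":0,"wz":-1,"hand":1},
    {"dx":0,"dy":0,"dz":0,"wx":0,"wy":0,"wz":-1,"hand":1},
    {"dx":0,"dy":0,"dz":0,"wx":0,"wy":0,"wz":-1,"hand":1},
    {"dx":0,"dy":0,"dz":0,"wx":0,"wy":0,"wz":-1,"hand":1},
    {"dx":0,"dy":0,"dz":0,"wx":0,"wy":0,"wz":-1,"hand":1},
    {"dx":0,"dy":0,"dz":0,"wx":0,"wy":0,"wz":-1,"hand":1},
    {"dx":0,"dy":0,"dz":0,"wx":0,"wy":0,"wz":-1,"hand":1},
    {"dx":0,"dy":0,"dz":0,"wx":0,"wy":0,"wz":-1,"hand":1},
    {"dx":0,"dy":0,"dz":0,"wx":0,"wy":0,"wz":-1,"hand":1},
    {"dx":0,"dy":0,"dz":0,"wx":0,"wy":0,"wz":-1,"hand":1},
    {"dx":0,"dy":0,"dz":0,"wx":0,"wy":0,"wz":-1,"hand":1},
    {"dx":0,"dy":0,"dz":0,"wx":0,"wy":0,"wz":-1,"hand":1}
  ]
}}

```text
time_s: 5.45
tcp_pos: [537.6, -37.4, 400.0]
ee_rot: [-1.051, -2.96, 0.0]
contact_force: [0.3, -0.2, -0.1]
gripper_width: 85.4
grasp_force: 0.0
```

{"op": "play_rows", "data": {
  "rows": [
    {"dx":0,"dy":0,"dz":0,"wx":0,"wy":0,"wz":-1,"hand":0.45},
    {"dx":0,"dy":0,"dz":0,"wx":0,"wy":0,"wz":-1,"hand":0.45},
    {"dx":0,"dy":0,"dz":0,"wx":0,"wy":0,"wz":-1,"hand":0.45},
    {"dx":0,"dy":0,"dz":0,"wx":0,"wy":0,"wz":-1,"hand":0.45},
    {"dx":0,"dy":0,"dz":0,"wx":0,"wy":0,"wz":-1,"hand":0.45},
    {"dx":0,"dy":0,"dz":0,"wx":0,"wy":0,"wz":-1,"hand":0.45},
    {"dx":0,"dy":0,"dz":0,"wx":0,"wy":0,"wz":-1,"hand":0.45},
    {"dx":0,"dy":0,"dz":0,"wx":0,"wy":0,"wz":-1,"hand":0.45},
    {"dx":0,"dy":0,"dz":0,"wx":0,"wy":0,"wz":-1,"hand":0.45},
    {"dx":0,"dy":0,"dz":0,"wx":0,"wy":0,"wz":0,"hand":0.45}
  ]
}}

```text
time_s: 6.7
tcp_pos: [537.6, -37.4, 400.1]
ee_rot: [-0.09, -3.14, 0.0]
contact_force: [0.3, 0.3, -0.8]
gripper_width: 62.1
grasp_force: 0.0
```

Run:
```python
from h import *
import pickle
s=ctrl.sense();print(s["time_s"],s["tcp_pos"],s["ee_rot"],s["joint_pos"],s["gripper_width"])
c=ctrl.camera("wrist");pickle.dump(c,open("c1.pkl","wb"))
cv2.imwrite("pics/w1.png",cv2.resize(c["color"],(800,600),interpolation=cv2.INTER_CUBIC))
```

```text
6.7 [537.58825006 -37.38372264 400.08654638] [-8.96017970e-02 -3.13985519e+00  1.01462398e-04] [-9.07192073e-02  2.07548962e-01  1.36519668e+00 -9.30193278e-05
  1.56930134e+00 -1.60445702e+00] 62.05522395065994
```

View pics/w1.png

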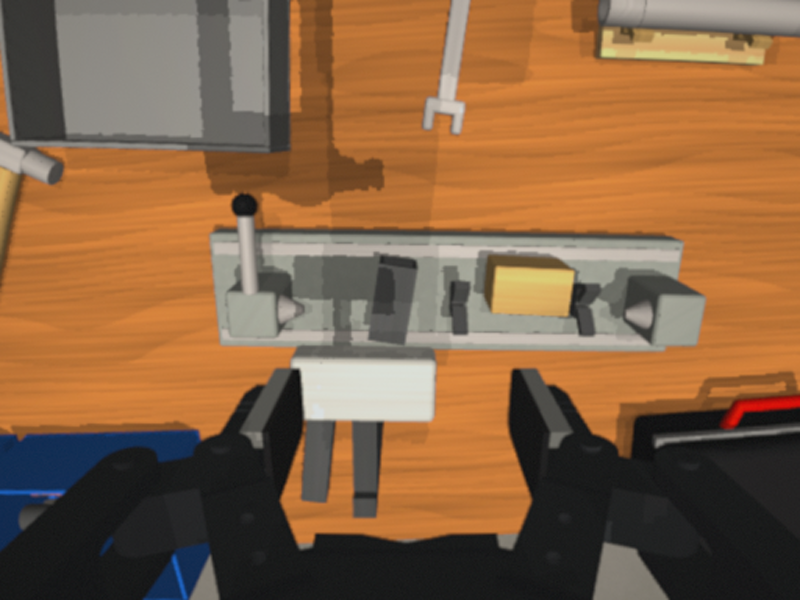

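Wrist view: tail block (254,313), ball (245,205), steel top face (379,268)-(407,344), wood top (491,266)-(572,316), rests (459,307)/(585,310), head block top (675,317), lamp (363,385), bin right-top corner (288,147), tube end (605,12).

```bash
cat > m2.py <<'E'
import m; from m import *
m.C["w"]=pickle.load(open("c1.pkl","rb"))
W=lambda u,v:("w",u/1.5625-.2,v/1.5625-.2)
fit("bed",[(W(213,240),30,(-60,-235)),(W(681,246),30,(-60,235)),(W(222,346),30,(60,-235)),(W(665,350),30,(60,235))])
fit("head",[(W(656,290),100,(-25,180)),(W(703,293),100,(-25,225)),(W(697,345),100,(25,225)),(W(648,342),100,(25,180))])
fit("tail",[(W(230,290),100,(-22,-22.5)),(W(277,290),100,(-22,22.5)),(W(277,335),100,(22,22.5)),(W(232,337),100,(22,-22.5))])
fit("steel",[(W(379,268),66,(-38,-18)),(W(414,271),66,(-38,18)),(W(407,344),66,(38,18)),(W(369,340),66,(38,-18))])
fit("wood",[(W(491,266),80,(-22.5,-36)),(W(573,270),80,(-22.5,36)),(W(571,315),80,(22.5,36)),(W(491,312),80,(22.5,-36))])
fit("lamp",[(W(298,360),235,(-22,-45)),(W(435,362),235,(-22,45)),(W(433,420),235,(22,45)),(W(303,418),235,(22,-45))])
for n,u,v,z in(("ball",245,205,95),("rest_t",459,307,60),("rest_h",585,310,60),("headtip",627,315,80),("tailtip",303,308,80),("binTR",266,150,80),("binR",272,0,80),("binTL",8,138,80),("tubeR",601,12,50),("hammer",45,165,15)):
    print(n,onz(m.C["w"],*W(u,v)[1:],z).round(1))
E
python3 m2.py
```

```text
bed [6.19e+02 3.00e-01] yaw -0.069 res [[4.4, 4.3], [4.0, -4.9], [-3.9, 3.3], [-4.5, -2.7]]
head [613.   -4.2] yaw -0.072 res [[-0.5, -0.2], [1.5, -2.0], [0.9, 1.8], [-1.9, 0.4]]
tail [ 601.8 -172.5] yaw -0.079 res [[1.5, 3.0], [0.3, -1.1], [-2.5, -3.1], [0.8, 1.3]]
steel [613.7 -53.7] yaw -0.172 res [[3.0, 1.7], [1.4, -2.2], [-2.2, 0.4], [-2.2, 0.1]]
wood [601.6  72.8] yaw -0.076 res [[-0.0, -2.2], [2.2, -0.9], [-0.2, 2.3], [-2.0, 0.8]]
lamp [610.9 -64.6] yaw -0.069 res [[2.2, 3.3], [1.9, -4.1], [-2.3, -3.8], [-1.9, 4.6]]
ball [ 508.8 -168.2   95. ]
rest_t [619.7   8.9  60. ]
rest_h [629.7 129.1  60. ]
headtip [629.6 161.6  80. ]
tailtip [ 605.8 -133.6   80. ]
binTR [ 466.1 -149.1   80. ]
binR [ 352.  -130.7   80. ]
binTL [ 437.7 -374.9   80. ]
tubeR [368.2 137.9  50. ]
hammer [ 463.4 -392.1   15. ]
```

Run:
```python
from p import *
az=-.19; r=down(np.pi+az,np.radians(36),az); z=r.as_matrix()[:,2]; print(z, r.as_matrix()[:,0])
T=np.array([598.2,-49.9,57])-6*z
a=go(T-150*z,r,10); b=go(T,r,None,a)
```

```text
[ 0.57720761 -0.11100847 -0.80901699] [-0.79445811  0.15279006 -0.58778525]
10 x shift [0.0453 0.0022 0.1016]  turn [ 0.06  -0.899  0.184] | pure shift mm [ 29.6   3.1 216.9]
3 x shift [-0.    0.    0.25]  turn [0. 0. 0.] | pure shift mm [ -0.   0. 150.]
```

{"op": "play_rows", "data": {
  "rows": [
    {"dx":0.045,"dy":0.002,"dz":0.102,"wx":0.06,"wy":-0.9,"wz":0.18,"hand":0.45},
    {"dx":0.045,"dy":0.002,"dz":0.102,"wx":0.06,"wy":-0.9,"wz":0.18,"hand":0.45},
    {"dx":0.045,"dy":0.002,"dz":0.102,"wx":0.06,"wy":-0.9,"wz":0.18,"hand":0.45},
    {"dx":0.045,"dy":0.002,"dz":0.102,"wx":0.06,"wy":-0.9,"wz":0.18,"hand":0.45},
    {"dx":0.045,"dy":0.002,"dz":0.102,"wx":0.06,"wy":-0.9,"wz":0.18,"hand":0.45},
    {"dx":0.045,"dy":0.002,"dz":0.102,"wx":0.06,"wy":-0.9,"wz":0.18,"hand":0.45},
    {"dx":0.045,"dy":0.002,"dz":0.102,"wx":0.06,"wy":-0.9,"wz":0.18,"hand":0.45},
    {"dx":0.045,"dy":0.002,"dz":0.102,"wx":0.06,"wy":-0.9,"wz":0.18,"hand":0.45},
    {"dx":0.045,"dy":0.002,"dz":0.102,"wx":0.06,"wy":-0.9,"wz":0.18,"hand":0.45},
    {"dx":0.045,"dy":0.002,"dz":0.102,"wx":0.06,"wy":-0.9,"wz":0.18,"hand":0.45},
    {"dx":0,"dy":0,"dz":0.22,"wx":0,"wy":0,"wz":0,"hand":0.45},
    {"dx":0,"dy":0,"dz":0.18,"wx":0,"wy":0,"wz":0,"hand":0.45},
    {"dx":0,"dy":0,"dz":0,"wx":0,"wy":0,"wz":0,"hand":0.45}
  ]
}}

```text
time_s: 8.38
tcp_pos: [539.4, -43.0, 143.7]
ee_rot: [0.239, 2.5, -0.095]
contact_force: [0.7, -0.3, 0.4]
gripper_width: 61.7
grasp_force: 0.0
```

Run:
```python
from p import *
az=-.19; r=down(np.pi+az,np.radians(36),az); z=r.as_matrix()[:,2]
T=np.array([598.2,-49.9,57])-6*z
b=go(T,r,4)
print(ctrl.sense()["joint_pos"])
c=ctrl.camera("wrist");d=ctrl.camera("side")
o=np.zeros((384,800,3),np.uint8);o[:,:512]=c["color"];o[:,512:]=cv2.resize(d["color"][130:226,180:252],(288,384),interpolation=cv2.INTER_CUBIC)
cv2.imwrite("pics/w2.png",o)
```

```text
4 x shift [0.0043 0.0064 0.1235]  turn [-0.045  0.017  0.013] | pure shift mm [ 3.6  5.6 98.8]
[-0.0490737   0.21271689  2.24280484 -1.0178676   0.11242489 -0.44537253]
```

View pics/w2.png

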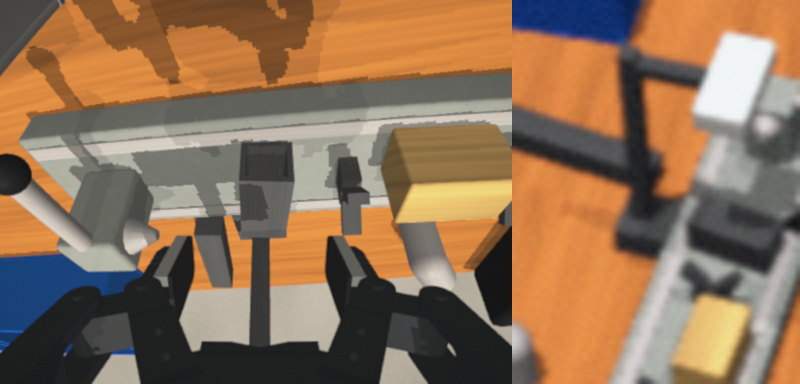

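Wrist view: the steel offcut end (267,160) sits centred between the open fingers. But joint 5 is near its range end, so I'll ease the lean to 27°.

Run:
```python
from p import *
az=-.19; r=down(np.pi+az,np.radians(27),az); z=r.as_matrix()[:,2]
T=np.array([592.4,-48.7,57])-6*z
a=go(T-90*z,r,4); print(T,a[0])
```

```text
4 x shift [-0.0085  0.0055  0.0091]  turn [-0.044  0.587  0.004] | pure shift mm [-6.4  4.4  7.7]
[589.72507644 -48.18555914  62.34603915] [549.60122303 -40.46894617 142.53662632]
```

{"op": "play_rows", "data": {
  "rows": [
    {"dx":-0.008,"dy":0.006,"dz":0.009,"wx":-0.04,"wy":0.59,"wz":0,"hand":0.45},
    {"dx":-0.008,"dy":0.006,"dz":0.009,"wx":-0.04,"wy":0.59,"wz":0,"hand":0.45},
    {"dx":-0.008,"dy":0.006,"dz":0.009,"wx":-0.04,"wy":0.59,"wz":0,"hand":0.45},
    {"dx":-0.008,"dy":0.006,"dz":0.009,"wx":-0.04,"wy":0.59,"wz":0,"hand":0.45},
    {"dx":0,"dy":0,"dz":0,"wx":0,"wy":0,"wz":0,"hand":0.45}
  ]
}}

```text
time_s: 9.1
tcp_pos: [549.4, -41.6, 144.1]
ee_rot: [0.254, 2.641, -0.071]
contact_force: [-0.5, -0.1, 1.0]
gripper_width: 61.5
grasp_force: 0.0
```

Run:
```python
from p import *
az=-.19; r=down(np.pi+az,np.radians(27),az); z=r.as_matrix()[:,2]
T=np.array([592.4,-48.7,57])-6*z
go(T-30*z,r,1);a=go(T,r,1);print(ctrl.sense()["joint_pos"])
c=ctrl.camera("wrist")
# steel offcut near-top edge corners, predicted vs. image: finger midline in pixels
print("grasp px",px(c,T+6*z),"offcut top near corners",px(c,[[612-38*.982-18*-.189*-1,-52.5+38*.189-18*.982,66],[612-38*.982+18*.189,-52.5+38*.189+18*.982,66]]))
g=cv2.cvtColor(c["color"],cv2.COLOR_BGR2HSV)
cv2.imwrite("pics/w3.png",c["color"])
```

```text
1 x shift [0.0094 0.0075 0.3068]  turn [-0.086  0.273 -0.006] | pure shift mm [ 1.9  1.5 61.4]
1 x shift [0.0122 0.0084 0.4567]  turn [-0.086  0.273 -0.006] | pure shift mm [ 2.4  1.7 91.3]
[-0.06098982  0.23456616  2.12300075 -0.2234254   0.30500801 -1.24300246]
grasp px [[260.90716995 196.567727  ]] offcut top near corners [[232.38794584 187.34371888]
 [289.31474388 187.44026102]]
```

View pics/w3.png

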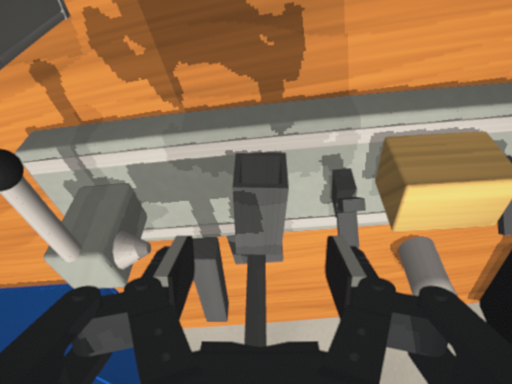

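Offcut's near top corners at (234,190), (288,192), as predicted within 3 px. Advance and grip.

{"op": "play_rows", "data": {
  "rows": [
    {"dx":0.004,"dy":0.003,"dz":0.15,"wx":-0.04,"wy":0.13,"wz":0,"hand":0.45},
    {"dx":0.004,"dy":0.003,"dz":0.15,"wx":-0.04,"wy":0.13,"wz":0,"hand":0.45},
    {"dx":0.004,"dy":0.002,"dz":0.1,"wx":0,"wy":0,"wz":0,"hand":0.45},
    {"dx":0,"dy":0,"dz":0.055,"wx":0,"wy":0,"wz":0,"hand":0.45},
    {"dx":0,"dy":0,"dz":0,"wx":0,"wy":0,"wz":0,"hand":0.45}
  ]
}}

```text
time_s: 9.78
tcp_pos: [587.1, -48.0, 60.0]
ee_rot: [0.253, 2.664, -0.063]
contact_force: [-0.2, 0.0, 0.6]
gripper_width: 62.0
grasp_force: 0.0
```

{"op": "play_rows", "data": {
  "rows": [
    {"dx":0,"dy":0,"dz":0,"wx":0,"wy":0,"wz":0,"hand":-1},
    {"dx":0,"dy":0,"dz":0,"wx":0,"wy":0,"wz":0,"hand":-1},
    {"dx":0,"dy":0,"dz":0,"wx":0,"wy":0,"wz":0,"hand":-1},
    {"dx":0,"dy":0,"dz":0,"wx":0,"wy":0,"wz":0,"hand":-1}
  ]
}}

```text
time_s: 10.28
tcp_pos: [587.7, -48.1, 61.7]
ee_rot: [0.253, 2.661, -0.063]
contact_force: [-3.5, 0.9, 6.8]
gripper_width: 35.3
grasp_force: 60.7
```

{"op": "play_rows", "data": {
  "rows": [
    {"dx":0,"dy":0,"dz":-0.1,"wx":0,"wy":0,"wz":0,"hand":-1},
    {"dx":0,"dy":0,"dz":-0.2,"wx":0,"wy":0,"wz":0,"hand":-1},
    {"dx":0,"dy":0,"dz":-0.25,"wx":0,"wy":0,"wz":0,"hand":-1},
    {"dx":0,"dy":0,"dz":-0.25,"wx":0,"wy":0,"wz":0,"hand":-1},
    {"dx":0,"dy":0,"dz":-0.1,"wx":0,"wy":0,"wz":0,"hand":-1}
  ]
}}

```text
time_s: 10.9
tcp_pos: [507.0, -32.2, 223.7]
ee_rot: [0.253, 2.659, -0.062]
contact_force: [0.5, 0.9, -2.3]
gripper_width: 35.1
grasp_force: 60.5
```

Run:
```python
from p import *
s=ctrl.sense();print(s["joint_pos"],s["grasp_force"])
a=go([352,-290,220],down(np.pi-.19),8); b=go([352,-290,93],a[1],None,a)
```

```text
[-0.04845745  0.06481515  2.07509483 -0.1274153   0.53761027 -1.33558836] 60.46557426452637
8 x shift [ 0.0637 -0.1765 -0.0148]  turn [-0.002  0.845  0.001] | pure shift mm [  94.1 -282.4  -43.5]
3 x shift [0.     0.     0.2117]  turn [0. 0. 0.] | pure shift mm [  0.   0. 127.]
```

{"op": "play_rows", "data": {
  "rows": [
    {"dx":0.064,"dy":-0.177,"dz":-0.015,"wx":0,"wy":0.85,"wz":0,"hand":-1},
    {"dx":0.064,"dy":-0.177,"dz":-0.015,"wx":0,"wy":0.85,"wz":0,"hand":-1},
    {"dx":0.064,"dy":-0.177,"dz":-0.015,"wx":0,"wy":0.85,"wz":0,"hand":-1},
    {"dx":0.064,"dy":-0.177,"dz":-0.015,"wx":0,"wy":0.85,"wz":0,"hand":-1},
    {"dx":0.064,"dy":-0.177,"dz":-0.015,"wx":0,"wy":0.85,"wz":0,"hand":-1},
    {"dx":0.064,"dy":-0.177,"dz":-0.015,"wx":0,"wy":0.85,"wz":0,"hand":-1},
    {"dx":0.064,"dy":-0.177,"dz":-0.015,"wx":0,"wy":0.85,"wz":0,"hand":-1},
    {"dx":0.064,"dy":-0.177,"dz":-0.015,"wx":0,"wy":0.85,"wz":0,"hand":-1},
    {"dx":0,"dy":0,"dz":0.1,"wx":0,"wy":0,"wz":0,"hand":-1}
  ]
}}

```text
time_s: 12.02
tcp_pos: [352.5, -293.6, 199.2]
ee_rot: [-0.302, -3.124, 0.006]
contact_force: [-0.1, -0.2, -3.1]
gripper_width: 35.3
grasp_force: 60.7
```

Run:
```python
from p import *
s=ctrl.sense();print(s["joint_pos"],s["grasp_force"])
b=go([352,-290,93],down(np.pi-.19),3)
```

```text
[-0.71636037  0.18596159  1.90569291 -0.00579092  1.04988169 -2.09170439] 60.74452042579651
3 x shift [0.0016 0.0062 0.177 ]  turn [-0.021 -0.012 -0.012] | pure shift mm [  0.9   3.9 106.2]
```

{"op": "play_rows", "data": {
  "rows": [
    {"dx":0.002,"dy":0.006,"dz":0.2,"wx":0,"wy":0,"wz":0,"hand":-1},
    {"dx":0.002,"dy":0.006,"dz":0.2,"wx":0,"wy":0,"wz":0,"hand":-1},
    {"dx":0.002,"dy":0.006,"dz":0.13,"wx":0,"wy":0,"wz":0,"hand":-1},
    {"dx":0,"dy":0,"dz":0,"wx":0,"wy":0,"wz":0,"hand":0.6},
    {"dx":0,"dy":0,"dz":0,"wx":0,"wy":0,"wz":0,"hand":0.6},
    {"dx":0,"dy":0,"dz":0,"wx":0,"wy":0,"wz":0,"hand":0.6},
    {"dx":0,"dy":0,"dz":-0.15,"wx":0,"wy":0,"wz":0,"hand":0.6},
    {"dx":0,"dy":0,"dz":-0.25,"wx":0,"wy":0,"wz":1,"hand":0.6},
    {"dx":0,"dy":0,"dz":-0.25,"wx":0,"wy":0,"wz":1,"hand":0.6}
  ]
}}

```text
time_s: 13.15
tcp_pos: [351.8, -287.2, 225.1]
ee_rot: [-0.518, -3.095, 0.004]
contact_force: [1.4, -0.4, -0.2]
gripper_width: 68.3
grasp_force: 0.0
```

Run:
```python
from p import *
s=ctrl.sense();print(s["joint_pos"],s["gripper_width"])
c=ctrl.camera("side"); cv2.imwrite("pics/s4.png",c["color"])
im=c["color"][120:200,270:345]; print("dark px in bin", )
a=go([601.5,74,230],down(np.pi/2-.07),19)
```

```text
[-0.70708714  0.15525208  1.87257285 -0.00479129  1.11573582 -1.94391807] 68.32132325871183
dark px in bin
19 x shift [ 0.0433  0.1165 -0.0002]  turn [-0.001  0.01   0.986] | pure shift mm [-114.4  424.3   -0.8]
```

{"op": "play_rows", "data": {
  "rows": [
    {"dx":0.043,"dy":0.1165,"dz":0,"wx":0,"wy":0,"wz":0.99,"hand":0.6},
    {"dx":0.043,"dy":0.1165,"dz":0,"wx":0,"wy":0,"wz":0.99,"hand":0.6},
    {"dx":0.043,"dy":0.1165,"dz":0,"wx":0,"wy":0,"wz":0.99,"hand":0.6},
    {"dx":0.043,"dy":0.1165,"dz":0,"wx":0,"wy":0,"wz":0.99,"hand":0.6},
    {"dx":0.043,"dy":0.1165,"dz":0,"wx":0,"wy":0,"wz":0.99,"hand":0.6},
    {"dx":0.043,"dy":0.1165,"dz":0,"wx":0,"wy":0,"wz":0.99,"hand":0.6},
    {"dx":0.043,"dy":0.1165,"dz":0,"wx":0,"wy":0,"wz":0.99,"hand":0.6},
    {"dx":0.043,"dy":0.1165,"dz":0,"wx":0,"wy":0,"wz":0.99,"hand":0.6},
    {"dx":0.043,"dy":0.1165,"dz":0,"wx":0,"wy":0,"wz":0.99,"hand":0.6},
    {"dx":0.043,"dy":0.1165,"dz":0,"wx":0,"wy":0,"wz":0.99,"hand":0.6},
    {"dx":0.043,"dy":0.1165,"dz":0,"wx":0,"wy":0,"wz":0.99,"hand":0.6},
    {"dx":0.043,"dy":0.1165,"dz":0,"wx":0,"wy":0,"wz":0.99,"hand":0.6},
    {"dx":0.043,"dy":0.1165,"dz":0,"wx":0,"wy":0,"wz":0.99,"hand":0.6},
    {"dx":0.043,"dy":0.1165,"dz":0,"wx":0,"wy":0,"wz":0.99,"hand":0.6},
    {"dx":0.043,"dy":0.1165,"dz":0,"wx":0,"wy":0,"wz":0.99,"hand":0.6},
    {"dx":0.043,"dy":0.1165,"dz":0,"wx":0,"wy":0,"wz":0.99,"hand":0.6},
    {"dx":0.043,"dy":0.1165,"dz":0,"wx":0,"wy":0,"wz":0.99,"hand":0.6},
    {"dx":0.043,"dy":0.1165,"dz":0,"wx":0,"wy":0,"wz":0.99,"hand":0.6},
    {"dx":0.043,"dy":0.1165,"dz":0,"wx":0,"wy":0,"wz":0.99,"hand":0.6},
    {"dx":0,"dy":0,"dz":0,"wx":0,"wy":0,"wz":0,"hand":0.6}
  ]
}}

```text
time_s: 15.7
tcp_pos: [600.0, 76.0, 221.2]
ee_rot: [-2.297, -2.14, 0.005]
contact_force: [-0.8, -0.3, -0.0]
gripper_width: 67.9
grasp_force: 0.0
```

Run:
```python
from p import *
s=ctrl.sense();print(s["joint_pos"],s["gripper_width"])
import pickle
c=ctrl.camera("wrist"); cv2.imwrite("pics/w5.png",c["color"]); pickle.dump(c,open("c5.pkl","wb"))
im=c["color"]; h=cv2.cvtColor(im,cv2.COLOR_BGR2HSV)
m=cv2.inRange(h,(18,90,120),(32,255,255)); cs=sorted(cv2.findContours(m,0,2)[0],key=cv2.contourArea)[-2:]
for k in cs:
    r=cv2.minAreaRect(k); print(cv2.contourArea(k),[onz(c,*p,80).round(0)[:2].tolist() for p in cv2.boxPoints(r)],onz(c,*r[0],80).round(1))
a=go([601.5,74,130],down(np.pi/2-.07),2)
a=go([601.5,74,64],down(np.pi/2-.07),4)
```

```text
[ 1.07028845e-01  3.91012463e-01  1.54615187e+00 -1.22825797e-04
  1.20852681e+00  1.77696545e-01] 67.94798244130611
973.0 [[428.0, 230.0], [447.0, 229.0], [442.0, 151.0], [422.0, 151.0]] [435.3 191.2  80. ]
4216.5 [[577.0, 42.0], [585.0, 112.0], [628.0, 108.0], [624.0, 37.0]] [603.6  76.3  80. ]
2 x shift [-0.0033  0.0078  0.2278]  turn [-0.038  0.009 -0.004] | pure shift mm [-1.3  3.2 91.1]
4 x shift [-0.0016  0.0041  0.1964]  turn [-0.019  0.004 -0.002] | pure shift mm [ -1.2   3.6 157.1]
```

View pics/w5.png

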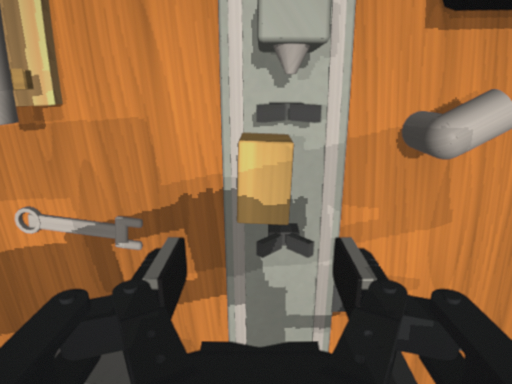

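Steel is gone from the bed; wood top at (265,180) between the fingers, rests at (289,112), (286,240), cone tip (291,75). Descend and grip.

{"op": "play_rows", "data": {
  "rows": [
    {"dx":-0.001,"dy":0.004,"dz":0.25,"wx":0,"wy":0,"wz":0,"hand":0.6},
    {"dx":-0.001,"dy":0.004,"dz":0.25,"wx":0,"wy":0,"wz":0,"hand":0.6},
    {"dx":0,"dy":0.004,"dz":0.15,"wx":0,"wy":0,"wz":0,"hand":0.6},
    {"dx":0,"dy":0,"dz":0.13,"wx":0,"wy":0,"wz":0,"hand":0.6},
    {"dx":0,"dy":0,"dz":0,"wx":0,"wy":0,"wz":0,"hand":-1},
    {"dx":0,"dy":0,"dz":0,"wx":0,"wy":0,"wz":0,"hand":-1},
    {"dx":0,"dy":0,"dz":0,"wx":0,"wy":0,"wz":0,"hand":-1},
    {"dx":0,"dy":0,"dz":0,"wx":0,"wy":0,"wz":0,"hand":-1}
  ]
}}

```text
time_s: 16.75
tcp_pos: [600.6, 74.8, 65.7]
ee_rot: [-2.298, -2.139, 0.006]
contact_force: [0.3, -0.5, -0.5]
gripper_width: 44.5
grasp_force: 61.6
```

Run:
```python
from p import *
import pickle
s=ctrl.sense();print(s["tcp_pos"],s["joint_pos"],s["gripper_width"])
c=pickle.load(open("c5.pkl","rb"))
for n,u,v,z in(("headtip",291,75,80),("rest_h",289,112,62),("rest_t",286,240,62),("bedL",222,200,30),("bedR",345,200,30)): print(n,onz(c,u,v,z).round(1))
d=ctrl.camera("wrist"); print(np.abs(d["color"].astype(int)-c["color"]).mean())
b=np.array([377.5+.123*55,-254+54.6,0])
up=np.array([602,75,215]); r0=R.from_rotvec(s["ee_rot"])
print(b); a=go([b[0],b[1],215],r0,None,(up,r0))
```

```text
[600.57289182  74.84994989  65.71426487] [ 1.05062338e-01  5.40429669e-01  1.73313521e+00 -1.97425088e-04
  8.72390551e-01  1.77012181e-01] 44.47296590496425
headtip [628.9 158.2  80. ]
rest_h [627.5 129.5  62. ]
rest_t [619.5  13.3  62. ]
bedL [559.5  45.7  30. ]
bedR [682.1  37.1  30. ]
31.487569173177082
[ 384.265 -199.4      0.   ]
7 x shift [-0.2067 -0.1411  0.0008]  turn [0. 0. 0.] | pure shift mm [-289.3 -197.5    1.1]
```

{"op": "play_rows", "data": {
  "rows": [
    {"dx":0,"dy":0,"dz":-0.2,"wx":0,"wy":0,"wz":0,"hand":-1},
    {"dx":0,"dy":0,"dz":-0.28,"wx":0,"wy":0,"wz":0,"hand":-1},
    {"dx":0,"dy":0,"dz":-0.27,"wx":0,"wy":0,"wz":0,"hand":-1},
    {"dx":0,"dy":-0.25,"dz":0,"wx":0,"wy":0,"wz":0,"hand":-1},
    {"dx":0,"dy":-0.25,"dz":0,"wx":0,"wy":0,"wz":0,"hand":-1},
    {"dx":-0.241,"dy":-0.081,"dz":0,"wx":0,"wy":0,"wz":0,"hand":-1},
    {"dx":-0.241,"dy":-0.081,"dz":0,"wx":0,"wy":0,"wz":0,"hand":-1},
    {"dx":-0.241,"dy":-0.081,"dz":0,"wx":0,"wy":0,"wz":0,"hand":-1},
    {"dx":-0.241,"dy":-0.081,"dz":0,"wx":0,"wy":0,"wz":0,"hand":-1},
    {"dx":-0.241,"dy":-0.081,"dz":0,"wx":0,"wy":0,"wz":0,"hand":-1},
    {"dx":-0.241,"dy":-0.081,"dz":0,"wx":0,"wy":0,"wz":0,"hand":-1},
    {"dx":0,"dy":0,"dz":0.12,"wx":0,"wy":0,"wz":0,"hand":-1}
  ]
}}

```text
time_s: 18.3
tcp_pos: [383.5, -202.7, 193.7]
ee_rot: [2.304, 2.133, -0.006]
contact_force: [-0.4, 1.3, -2.0]
gripper_width: 44.2
grasp_force: 62.2
```

Run:
```python
from p import *
s=ctrl.sense(); r0=R.from_rotvec(s["ee_rot"]); print(s["joint_pos"],s["gripper_width"])
go([384,-199,78],r0,3)
d=ctrl.camera("scene"); e=ctrl.camera("side"); f=ctrl.camera("wrist")
o=np.zeros((384+220,800,3),np.uint8); o[:384,:512]=f["color"]
o[:300,512:800]=cv2.resize(d["color"][190:290,100:196],(288,300),interpolation=cv2.INTER_CUBIC)
o[300:600,512:800]=cv2.resize(e["color"][115:215,260:356],(288,300),interpolation=cv2.INTER_CUBIC)
cv2.imwrite("pics/w6.png",o[:600])
```

```text
[-0.50988198  0.15289193  1.96415186 -0.00496072  1.02361412 -0.43026921] 44.22726347879329
3 x shift [0.007  0.0006 0.1929]  turn [0. 0. 0.] | pure shift mm [  4.2   0.3 115.7]
```

View pics/w6.png

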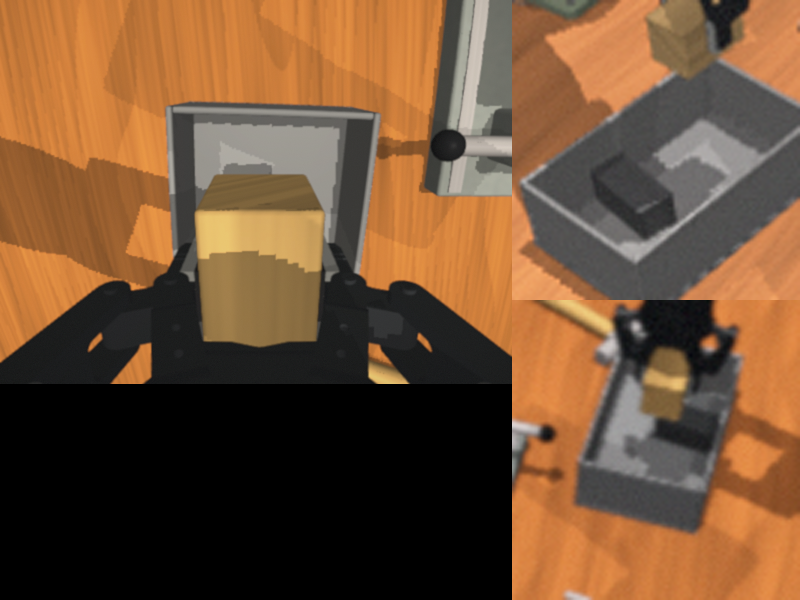

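{"op": "play_rows", "data": {
  "rows": [
    {"dx":0.007,"dy":0,"dz":0.25,"wx":0,"wy":0,"wz":0,"hand":-1},
    {"dx":0.007,"dy":0,"dz":0.2,"wx":0,"wy":0,"wz":0,"hand":-1},
    {"dx":0.007,"dy":0,"dz":0.13,"wx":0,"wy":0,"wz":0,"hand":-1},
    {"dx":0,"dy":0,"dz":0,"wx":0,"wy":0,"wz":0,"hand":0.4},
    {"dx":0,"dy":0,"dz":0,"wx":0,"wy":0,"wz":0,"hand":0.4},
    {"dx":0,"dy":0,"dz":0,"wx":0,"wy":0,"wz":0,"hand":0.4},
    {"dx":0,"dy":0,"dz":-0.2,"wx":0,"wy":0,"wz":0,"hand":0.4},
    {"dx":0,"dy":0,"dz":-0.28,"wx":0,"wy":0,"wz":0,"hand":0.4},
    {"dx":0,"dy":0,"dz":-0.28,"wx":0,"wy":0,"wz":0,"hand":0.4}
  ]
}}

```text
time_s: 19.58
tcp_pos: [383.9, -195.1, 231.1]
ee_rot: [-2.299, -2.139, 0.006]
contact_force: [1.2, -0.4, 0.2]
gripper_width: 59.4
grasp_force: 0.0
```

Run:
```python
from p import *
s=ctrl.sense(); print(s["joint_pos"],s["gripper_width"])
go([367,225,230],down(np.pi/2-.067))
```

```text
[-0.49457394  0.11301918  1.90742657 -0.00377482  1.12384516 -0.42091353] 59.378288566649175
8 x shift [ 0.2612 -0.0289  0.0004]  turn [-0.007  0.004 -0.009] | pure shift mm [ 4.178e+02 -4.710e+01  4.000e-01]
```

{"op": "play_rows", "data": {
  "rows": [
    {"dx":0.261,"dy":-0.029,"dz":0,"wx":0,"wy":0,"wz":0,"hand":0.4},
    {"dx":0.261,"dy":-0.029,"dz":0,"wx":0,"wy":0,"wz":0,"hand":0.4},
    {"dx":0.261,"dy":-0.029,"dz":0,"wx":0,"wy":0,"wz":0,"hand":0.4},
    {"dx":0.261,"dy":-0.029,"dz":0,"wx":0,"wy":0,"wz":0,"hand":0.4},
    {"dx":0.261,"dy":-0.029,"dz":0,"wx":0,"wy":0,"wz":0,"hand":0.4},
    {"dx":0.261,"dy":-0.029,"dz":0,"wx":0,"wy":0,"wz":0,"hand":0.4},
    {"dx":0.261,"dy":-0.029,"dz":0,"wx":0,"wy":0,"wz":0,"hand":0.4},
    {"dx":0.261,"dy":-0.029,"dz":0,"wx":0,"wy":0,"wz":0,"hand":0.4},
    {"dx":0,"dy":0,"dz":0,"wx":0,"wy":0,"wz":0,"hand":0.4}
  ]
}}

```text
time_s: 20.7
tcp_pos: [367.7, 227.6, 229.1]
ee_rot: [-2.292, -2.144, 0.003]
contact_force: [-0.5, -0.8, 0.0]
gripper_width: 59.7
grasp_force: 0.0
```

Run:
```python
from p import *
s=ctrl.sense(); print(s["tcp_pos"],s["joint_pos"],s["gripper_width"])
c=ctrl.camera("wrist"); cv2.imwrite("pics/w7.png",c["color"])
h=cv2.cvtColor(c["color"],cv2.COLOR_BGR2HSV)
m=((h[...,1]<60)&(h[...,2]>60)).astype(np.uint8)*255
k=max([k for k in cv2.findContours(m,0,2)[0]],key=cv2.contourArea); r=cv2.minAreaRect(k); b=cv2.boxPoints(r)
print(cv2.contourArea(k),b.tolist())
```

```text
[367.74496818 227.57141702 229.07376915] [0.52571536 0.11761678 1.90748576 0.00301325 1.1192168  0.59114212] 59.69661172857069
9705.5 [[432.0, 140.0], [511.0, 140.0], [511.0, 342.0], [432.0, 342.0]]
```

View pics/w7.png

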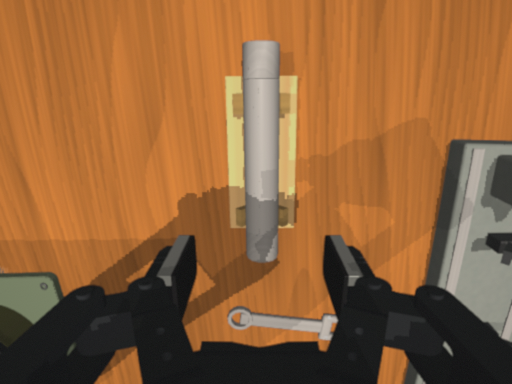

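Tube runs from (261,41) to (262,261), cradle base (225,76)-(295,228).

Run:
```python
from p import *
c=ctrl.camera("wrist"); print(c["xyz"])
for n,u,v,z in(("top66",261,41,66),("bot66",262,261,66),("top50",261.5,41,50),("bot50",262.5,261,50),("L50",243,60,50),("R50",280,60,50),("L50b",247,250,50),("R50b",278,250,50),
 ("cTL",225,76,10),("cTR",298,76,10),("cBL",231,228,10),("cBR",295,228,10)): print(n,onz(c,u,v,z).round(1))
```

```text
[373.15062752 300.67302525 345.27187874]
top66 [375.5 336.4  66. ]
bot66 [363.3 140.6  66. ]
top50 [376.1 338.4  50. ]
bot50 [363.2 131.4  50. ]
L50 [359.3 324.2  50. ]
R50 [390.8 322.1  50. ]
L50b [348.5 144.9  50. ]
R50b [379.6 142.8  50. ]
cTL [338.6 313.8  10. ]
cTR [410.  308.9  10. ]
cBL [329.5 152.3  10. ]
cBR [400.8 147.5  10. ]
```

Run:
```python
from p import *
r=down(np.pi/2-.062)
a=go([369.8,238,100],r,3); b=go([369.8,238,57.5],r,2,a)
up=go([369.8,238,158],r,2,b)
r2=down(np.pi/2-.069); e=go([510,75,165],r2,None,up); f=go([621.7,53,150],r2,None,e)
```

```text
3 x shift [0.0226 0.003  0.2143]  turn [-0.024  0.006 -0.04 ] | pure shift mm [ 13.6   1.9 128.6]
2 x shift [0.     0.     0.1062]  turn [0. 0. 0.] | pure shift mm [ 0.   0.  42.5]
2 x shift [ 0.      0.     -0.2512]  turn [0. 0. 0.] | pure shift mm [   0.     0.  -100.5]
4 x shift [-0.192   0.188  -0.0088]  turn [0.    0.    0.025] | pure shift mm [-154.  150.   -7.]
3 x shift [-0.0237  0.1883  0.025 ]  turn [0. 0. 0.] | pure shift mm [-14.2 113.   15. ]
```

{"op": "play_rows", "data": {
  "rows": [
    {"dx":0.023,"dy":0.003,"dz":0.214,"wx":-0.02,"wy":0,"wz":-0.04,"hand":0.4},
    {"dx":0.023,"dy":0.003,"dz":0.214,"wx":-0.02,"wy":0,"wz":-0.04,"hand":0.4},
    {"dx":0.022,"dy":0.003,"dz":0.214,"wx":-0.02,"wy":0,"wz":-0.04,"hand":0.4},
    {"dx":0,"dy":0,"dz":0.12,"wx":0,"wy":0,"wz":0,"hand":0.4},
    {"dx":0,"dy":0,"dz":0.092,"wx":0,"wy":0,"wz":0,"hand":0.4},
    {"dx":0,"dy":0,"dz":0,"wx":0,"wy":0,"wz":0,"hand":0.4},
    {"dx":0,"dy":0,"dz":0,"wx":0,"wy":0,"wz":0,"hand":-1},
    {"dx":0,"dy":0,"dz":0,"wx":0,"wy":0,"wz":0,"hand":-1},
    {"dx":0,"dy":0,"dz":0,"wx":0,"wy":0,"wz":0,"hand":-1},
    {"dx":0,"dy":0,"dz":0,"wx":0,"wy":0,"wz":0,"hand":-1}
  ]
}}

```text
time_s: 22.05
tcp_pos: [369.5, 237.8, 58.5]
ee_rot: [-2.291, -2.149, 0.003]
contact_force: [-2.1, -1.2, 5.8]
gripper_width: 29.8
grasp_force: 58.8
```

{"op": "play_rows", "data": {
  "rows": [
    {"dx":0,"dy":0,"dz":-0.1,"wx":0,"wy":0,"wz":0,"hand":-1},
    {"dx":0,"dy":0,"dz":-0.2,"wx":0,"wy":0,"wz":0,"hand":-1},
    {"dx":0,"dy":0,"dz":-0.2,"wx":0,"wy":0,"wz":0,"hand":-1},
    {"dx":0,"dy":0,"dz":0,"wx":0,"wy":0,"wz":0,"hand":-1}
  ]
}}

```text
time_s: 22.55
tcp_pos: [371.5, 238.9, 160.0]
ee_rot: [2.29, 2.149, 0.008]
contact_force: [0.5, 0.3, -5.8]
gripper_width: 30.3
grasp_force: 61.0
```

Run:
```python
from p import *
s=ctrl.sense();print(s["moment"],s["ee_rot"])
c=ctrl.camera("wrist"); d=ctrl.camera("side")
o=np.zeros((384,800,3),np.uint8);o[:,:512]=c["color"];o[:,512:]=cv2.resize(d["color"][210:338,252:348],(288,384),interpolation=cv2.INTER_CUBIC)
cv2.imwrite("pics/w8.png",o)
```

```text
[ 0.05334465 -0.0296996   0.01315308] [2.29006758 2.14875195 0.00849687]
```

View pics/w8.png

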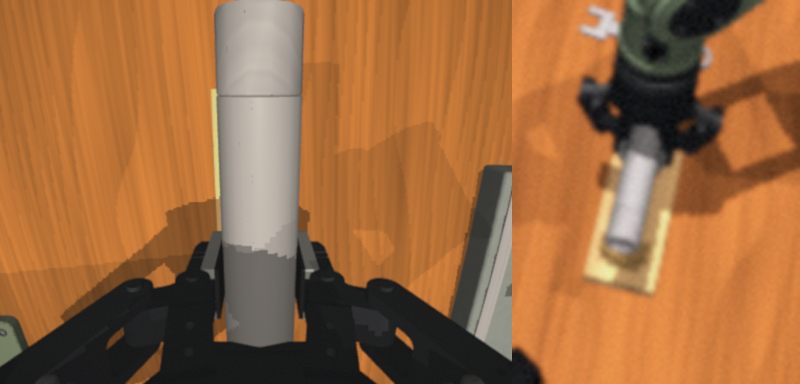

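Tube held level between the pads, far end at (260,2), sides 216/303 at row 60.

Run:
```python
from p import *
c=ctrl.camera("wrist"); s=ctrl.sense(); print(s["tcp_pos"])
for z in (146,150,154,158): print(z,[np.linalg.norm(onz(c,216,60,z)-onz(c,303,60,z)).round(1), np.linalg.norm(onz(c,220,160,z)-onz(c,300.5,160,z)).round(1)], onz(c,260,3,z+16).round(1))
p=s["tcp_pos"]; r2=down(np.pi/2-.069); e=go([510,75,165],r2,4); f=go([621.7,53,150],r2,None,e)
```

```text
[368.84302903 237.29478346 156.03265128]
146 [np.float64(32.0), np.float64(32.0)] [375.7 337.9 162. ]
150 [np.float64(31.0), np.float64(31.0)] [375.7 337.  166. ]
154 [np.float64(30.0), np.float64(30.0)] [375.6 336.1 170. ]
158 [np.float64(29.0), np.float64(29.0)] [375.6 335.2 174. ]
4 x shift [-0.1909  0.1893 -0.0113]  turn [-0.014  0.01   0.019] | pure shift mm [-153.   151.2   -9.1]
3 x shift [-0.0237  0.1883  0.025 ]  turn [0. 0. 0.] | pure shift mm [-14.2 113.   15. ]
```

{"op": "play_rows", "data": {
  "rows": [
    {"dx":-0.191,"dy":0.189,"dz":-0.011,"wx":0,"wy":0,"wz":0.02,"hand":-1},
    {"dx":-0.191,"dy":0.189,"dz":-0.011,"wx":0,"wy":0,"wz":0.02,"hand":-1},
    {"dx":-0.191,"dy":0.189,"dz":-0.011,"wx":0,"wy":0,"wz":0.02,"hand":-1},
    {"dx":-0.191,"dy":0.189,"dz":-0.011,"wx":0,"wy":0,"wz":0.02,"hand":-1},
    {"dx":-0.024,"dy":0.188,"dz":0.025,"wx":0,"wy":0,"wz":0,"hand":-1},
    {"dx":-0.024,"dy":0.188,"dz":0.025,"wx":0,"wy":0,"wz":0,"hand":-1},
    {"dx":-0.024,"dy":0.188,"dz":0.025,"wx":0,"wy":0,"wz":0,"hand":-1},
    {"dx":0,"dy":0,"dz":0,"wx":0,"wy":0,"wz":0,"hand":-1},
    {"dx":0,"dy":0,"dz":0,"wx":0,"wy":0,"wz":0,"hand":-1}
  ]
}}

```text
time_s: 23.82
tcp_pos: [620.8, 53.5, 148.4]
ee_rot: [-2.294, -2.14, 0.01]
contact_force: [0.6, 0.2, -5.0]
gripper_width: 30.0
grasp_force: 61.2
```

Run:
```python
from p import *
import pickle
s=ctrl.sense();print(s["tcp_pos"],s["joint_pos"])
r2=down(np.pi/2-.069); go([621.7,53,110],r2,2);go([621.7,53,92],r2,2)
c=ctrl.camera("wrist"); pickle.dump(c,open("c9.pkl","wb")); cv2.imwrite("pics/w9.png",c["color"])
for n,P in dict(headtip=(618+.069*161,-1+161,80),rest_h=(618+.069*130,-1+130,62)).items(): print(n,px(c,P).round(0))
```

```text
[620.75416485  53.4563026  148.42921837] [ 6.78323383e-02  4.78319994e-01  1.59792514e+00 -9.37580734e-04
  1.07252166e+00  1.37598374e-01]
2 x shift [-0.0008  0.0029  0.0961]  turn [-0.05   0.013 -0.002] | pure shift mm [-0.3  1.2 38.4]
2 x shift [-0.0008  0.0032  0.1411]  turn [-0.05   0.013 -0.002] | pure shift mm [-0.3  1.4 56.4]
headtip [[262.  25.]]
rest_h [[262.  86.]]
```

View pics/w9.png

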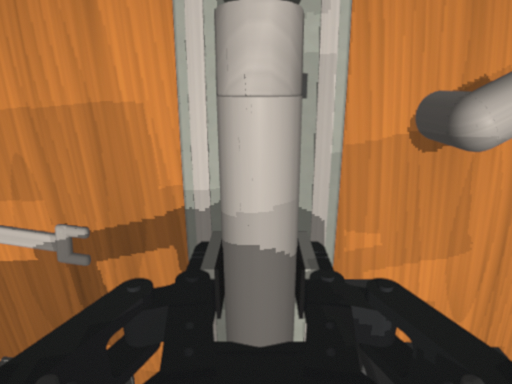

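Tube lies over the bed axis with a rest edge visible at (305,83). I have now viewed more than the allotted pictures, so I continue by numbers only.

Run:
```python
from p import *
import pickle
c=pickle.load(open("c9.pkl","rb"))
h=cv2.cvtColor(c["color"],cv2.COLOR_BGR2HSV)
for v in (40,70,120,150,180):
    row=h[v,:,1]; left=[u for u in range(150,215) if row[u]<90 and row[u-2]>=90]; right=[u for u in range(300,380) if row[u]<90 and row[u+2]>=90]
    if left and right:
        a=onz(c,left[0],v,30);b=onz(c,right[-1],v,30); m=(a+b)/2
        print(v,left[0],right[-1],np.linalg.norm(a-b).round(1),m.round(1),"axis at that y:",(618+.069*(m[1]+1)).round(1))
```

```text
40 175 349 117.0 [628.8 159.4  30. ] axis at that y: 629.1
70 176 347 117.3 [627.1 140.   30. ] axis at that y: 627.7
120 179 343 116.8 [624.4 106.1  30. ] axis at that y: 625.4
150 181 341 116.8 [623.   84.5  30. ] axis at that y: 623.9
180 183 339 116.9 [621.4  61.7  30. ] axis at that y: 622.3
```

{"op": "play_rows", "data": {
  "rows": [
    {"dx":0,"dy":0.002,"dz":0.12,"wx":0,"wy":0,"wz":0,"hand":-1},
    {"dx":0,"dy":0,"dz":0.1,"wx":0,"wy":0,"wz":0,"hand":-1},
    {"dx":0,"dy":0,"dz":0.04,"wx":0,"wy":0,"wz":0,"hand":-1},
    {"dx":0,"dy":0,"dz":0.015,"wx":0,"wy":0,"wz":0,"hand":-1},
    {"dx":0,"dy":0,"dz":0,"wx":0,"wy":0,"wz":0,"hand":-1},
    {"dx":0,"dy":0,"dz":0,"wx":0,"wy":0,"wz":0,"hand":-1}
  ]
}}

```text
time_s: 24.62
tcp_pos: [623.1, 53.5, 96.6]
ee_rot: [2.296, 2.143, -0.001]
contact_force: [-0.4, 0.1, -4.9]
gripper_width: 30.4
grasp_force: 61.3
```

{"op": "play_rows", "data": {
  "rows": [
    {"dx":0,"dy":0,"dz":0.015,"wx":0,"wy":0,"wz":0,"hand":-1},
    {"dx":0,"dy":0,"dz":0.01,"wx":0,"wy":0,"wz":0,"hand":-1},
    {"dx":0,"dy":0,"dz":0,"wx":0,"wy":0,"wz":0,"hand":-1}
  ]
}}

```text
time_s: 25.0
tcp_pos: [622.5, 53.4, 90.5]
ee_rot: [-2.296, -2.143, 0.004]
contact_force: [-0.7, 0.2, -5.2]
gripper_width: 30.3
grasp_force: 61.3
```

{"op": "play_rows", "data": {
  "rows": [
    {"dx":0,"dy":0,"dz":0.01,"wx":0,"wy":0,"wz":0,"hand":-1},
    {"dx":0,"dy":0,"dz":0,"wx":0,"wy":0,"wz":0,"hand":-1}
  ]
}}

```text
time_s: 25.25
tcp_pos: [622.7, 53.5, 89.3]
ee_rot: [-2.297, -2.143, 0.002]
contact_force: [-2.0, 0.2, -0.5]
gripper_width: 30.2
grasp_force: 61.8
```

{"op": "play_rows", "data": {
  "rows": [
    {"dx":0,"dy":-0.005,"dz":0.005,"wx":0,"wy":0,"wz":0,"hand":-1},
    {"dx":0,"dy":0,"dz":0,"wx":0,"wy":0,"wz":0,"hand":-1}
  ]
}}

```text
time_s: 25.5
tcp_pos: [621.7, 53.6, 88.2]
ee_rot: [-2.297, -2.143, 0.002]
contact_force: [-1.4, 0.4, 1.9]
gripper_width: 30.3
grasp_force: 61.8
```

{"op": "play_rows", "data": {
  "rows": [
    {"dx":0,"dy":0,"dz":0,"wx":0,"wy":0,"wz":0,"hand":0},
    {"dx":0,"dy":0,"dz":0,"wx":0,"wy":0,"wz":0,"hand":0.3},
    {"dx":0,"dy":0,"dz":0,"wx":0,"wy":0,"wz":0,"hand":0.3},
    {"dx":0,"dy":0,"dz":0,"wx":0,"wy":0,"wz":0,"hand":0.3},
    {"dx":0,"dy":0,"dz":-0.08,"wx":0,"wy":0,"wz":0,"hand":0.3},
    {"dx":0,"dy":0,"dz":-0.2,"wx":0,"wy":0,"wz":0,"hand":0.3},
    {"dx":0,"dy":0,"dz":-0.25,"wx":0,"wy":0,"wz":0,"hand":0.3},
    {"dx":0,"dy":0,"dz":0,"wx":0,"wy":0,"wz":0,"hand":0.3}
  ]
}}

```text
time_s: 26.5
tcp_pos: [624.6, 53.8, 199.9]
ee_rot: [2.292, 2.139, 0.011]
contact_force: [0.3, -0.2, -0.0]
gripper_width: 55.5
grasp_force: 0.0
```

Run:
```python
from p import *
import pickle
s=ctrl.sense();print(s["joint_pos"])
r=down(np.pi/2-.07)
a=go([505,20,190],r); b=go([534.5,-205,190],r,None,a); go([534.5,-205,105],r,None,b)
c=ctrl.camera("wrist"); pickle.dump(c,open("c10.pkl","wb")); cv2.imwrite("pics/w10.png",c["color"])
# tube: predicted silhouette if seated at x axis 617.3+.071*(y+1), axis z 79
h=c["color"].astype(int)
for y in (90,110,145):
    ax=617.5+.071*(y+1); l,r_=px(c,[[ax-16,y,79],[ax+16,y,79]]); v=int((l[1]+r_[1])/2)
    g=h[v].sum(1)/3; e=np.abs(np.diff(cv2.GaussianBlur(g.astype(np.float32).reshape(1,-1),(5,1),0)[0]))
    f=lambda u:[int(i) for i in np.argsort(-e[int(u)-14:int(u)+15])[:3]+int(u)-14]
    print(y,v,l.round(1),f(l[0]),r_.round(1),f(r_[0]))
P=px(c,[618+.07*155,153,95])[0]; print("end exp",P.round(1)); col=h[:,int(P[0])].sum(1)/3; print(col[max(0,int(P[1])-25):int(P[1])+25].astype(int).tolist())
```

```text
[ 6.80553309e-02  4.34079774e-01  1.53254289e+00 -1.01168885e-03
  1.16522397e+00  1.37582486e-01]
3 x shift [-0.0701 -0.195   0.0152]  turn [ 0.047 -0.002  0.004] | pure shift mm [ -42.  -117.1    8.7]
5 x shift [-0.2224  0.0452  0.    ]  turn [0. 0. 0.] | pure shift mm [-222.4   45.2    0. ]
2 x shift [0.     0.     0.2125]  turn [0. 0. 0.] | pure shift mm [ 0.  0. 85.]
90 142 [231.9 144.4] [230, 229, 231] [275.6 141.3] [275, 272, 276]
110 114 [231.3 116.6] [230, 229, 233] [276.1 113.4] [275, 272, 276]
145 63 [230.3  65.1] [229, 228, 230] [276.8  61.7] [276, 273, 277]
end exp [254.   48.3]
[159, 158, 158, 157, 157, 155, 155, 155, 156, 158, 160, 160, 161, 161, 160, 159, 155, 138, 101, 92, 102, 107, 129, 175, 191, 195, 195, 195, 195, 194, 193, 193, 195, 197, 200, 200, 200, 199, 199, 197, 197, 195, 194, 193, 192, 193, 193, 193, 194, 195]
```

The tube lies in the rests at the predicted spot. Next, the lever.

{"op": "play_rows", "data": {
  "rows": [
    {"dx":-0.07,"dy":-0.195,"dz":0.015,"wx":0.05,"wy":0,"wz":0,"hand":-1},
    {"dx":-0.07,"dy":-0.195,"dz":0.015,"wx":0.05,"wy":0,"wz":0,"hand":-1},
    {"dx":-0.07,"dy":-0.195,"dz":0.015,"wx":0.05,"wy":0,"wz":0,"hand":-1},
    {"dx":-0.222,"dy":0.045,"dz":0,"wx":0,"wy":0,"wz":0,"hand":-1},
    {"dx":-0.222,"dy":0.045,"dz":0,"wx":0,"wy":0,"wz":0,"hand":-1},
    {"dx":-0.222,"dy":0.045,"dz":0,"wx":0,"wy":0,"wz":0,"hand":-1},
    {"dx":-0.222,"dy":0.045,"dz":0,"wx":0,"wy":0,"wz":0,"hand":-1},
    {"dx":-0.222,"dy":0.045,"dz":0,"wx":0,"wy":0,"wz":0,"hand":-1},
    {"dx":0,"dy":0,"dz":0,"wx":0,"wy":0,"wz":0,"hand":-1}
  ]
}}

```text
time_s: 27.68
tcp_pos: [531.4, -207.2, 184.1]
ee_rot: [-2.294, -2.133, 0.016]
contact_force: [-0.2, 0.3, 0.4]
gripper_width: -0.4
grasp_force: 0.0
```

Run:
```python
from p import *
s=ctrl.sense();print(s["joint_pos"])
r=down(np.pi/2-.07); go([534.5,-205,105],r,3)
c=ctrl.camera("wrist")
h=cv2.cvtColor(c["color"],cv2.COLOR_BGR2HSV); cv2.imwrite("pics/w11.png",c["color"])
P=px(c,[509,-168,95])[0]; print(P)
u,v=P.astype(int); m=np.zeros(h.shape[:2],np.uint8); y0,x0=max(v-30,0),max(u-30,0)
m[y0:v+30,x0:u+30]=(h[y0:v+30,x0:u+30,2]<45)*255
for k in cv2.findContours(m,0,2)[0]:
    if cv2.contourArea(k)>60: (a,b),rad=cv2.minEnclosingCircle(k); print(cv2.contourArea(k),a,b,rad,onz(c,a,b,95).round(1))
```

```text
[-0.389246    0.37231801  1.67652263 -0.00594452  1.105232   -0.31365593]
3 x shift [0.0042 0.0061 0.1317]  turn [-0.064  0.005 -0.014] | pure shift mm [ 2.5  4.  79. ]
[221.95355802 148.44028713]
658.5 223.0 150.0 15.811488151550293 [ 509.6 -169.    95. ]
```

{"op": "play_rows", "data": {
  "rows": [
    {"dx":0.004,"dy":0.006,"dz":0.2,"wx":-0.06,"wy":0,"wz":0,"hand":-1},
    {"dx":0.004,"dy":0.006,"dz":0.13,"wx":-0.06,"wy":0,"wz":0,"hand":-1},
    {"dx":0.004,"dy":0.006,"dz":0.065,"wx":-0.06,"wy":0,"wz":0,"hand":-1},
    {"dx":0.05,"dy":0,"dz":0,"wx":0,"wy":0,"wz":0,"hand":-1},
    {"dx":0.05,"dy":0,"dz":0,"wx":0,"wy":0,"wz":0,"hand":-1},
    {"dx":0.05,"dy":0,"dz":0,"wx":0,"wy":0,"wz":0,"hand":-1}
  ]
}}

```text
time_s: 28.48
tcp_pos: [537.1, -172.4, 106.8]
ee_rot: [2.294, 2.142, -0.001]
contact_force: [-0.7, -3.1, -2.5]
gripper_width: 0.1
grasp_force: 1.8
```

{"op": "play_rows", "data": {
  "rows": [
    {"dx":0.07,"dy":0,"dz":0,"wx":0,"wy":0,"wz":0,"hand":-1},
    {"dx":0.07,"dy":0,"dz":0,"wx":0,"wy":0,"wz":0,"hand":-1}
  ]
}}

```text
time_s: 28.72
tcp_pos: [539.1, -144.1, 106.7]
ee_rot: [2.295, 2.142, 0.0]
contact_force: [-1.1, -4.2, 1.1]
gripper_width: -0.2
grasp_force: 1.9
```

{"op": "play_rows", "data": {
  "rows": [
    {"dx":0.06,"dy":0,"dz":0,"wx":0,"wy":0,"wz":0,"hand":-1},
    {"dx":0.06,"dy":0,"dz":0,"wx":0,"wy":0,"wz":0,"hand":-1},
    {"dx":0.06,"dy":0,"dz":0,"wx":0,"wy":0,"wz":0,"hand":-1},
    {"dx":0.06,"dy":0,"dz":0,"wx":0,"wy":0,"wz":0,"hand":-1},
    {"dx":0.02,"dy":0,"dz":0,"wx":0,"wy":0,"wz":0,"hand":-1}
  ]
}}

```text
time_s: 29.35
tcp_pos: [542.8, -92.0, 106.1]
ee_rot: [2.295, 2.143, 0.0]
contact_force: [0.6, -4.0, 1.9]
gripper_width: 0.1
grasp_force: 1.6
```

{"op": "play_rows", "data": {
  "rows": [
    {"dx":0.025,"dy":0,"dz":0,"wx":0,"wy":0,"wz":0,"hand":-1},
    {"dx":0.025,"dy":0,"dz":0,"wx":0,"wy":0,"wz":0,"hand":-1}
  ]
}}

```text
time_s: 29.6
tcp_pos: [543.3, -83.5, 106.1]
ee_rot: [2.295, 2.142, -0.002]
contact_force: [0.2, -7.0, 3.3]
gripper_width: 0.1
grasp_force: 3.1
```

{"op": "play_rows", "data": {
  "rows": [
    {"dx":0.02,"dy":0,"dz":0,"wx":0,"wy":0,"wz":0,"hand":-1},
    {"dx":0.02,"dy":0,"dz":0,"wx":0,"wy":0,"wz":0,"hand":-1}
  ]
}}

```text
time_s: 29.85
tcp_pos: [543.9, -75.7, 106.1]
ee_rot: [2.295, 2.142, -0.002]
contact_force: [1.0, -5.8, 2.3]
gripper_width: 0.1
grasp_force: 3.0
```

{"op": "play_rows", "data": {
  "rows": [
    {"dx":0.01,"dy":0,"dz":0,"wx":0,"wy":0,"wz":0,"hand":-1},
    {"dx":0.01,"dy":0,"dz":0,"wx":0,"wy":0,"wz":0,"hand":-1}
  ]
}}

```text
time_s: 30.1
tcp_pos: [544.2, -71.7, 106.0]
ee_rot: [2.295, 2.142, -0.001]
contact_force: [1.1, -6.0, 1.8]
gripper_width: -0.3
grasp_force: 3.0
```

{"op": "play_rows", "data": {
  "rows": [
    {"dx":0.01,"dy":0,"dz":0,"wx":0,"wy":0,"wz":0,"hand":-1}
  ]
}}

```text
time_s: 30.22
tcp_pos: [544.3, -69.8, 106.1]
ee_rot: [2.295, 2.142, -0.002]
contact_force: [0.7, -5.8, 2.2]
gripper_width: 0.1
grasp_force: 3.1
```

{"op": "play_rows", "data": {
  "rows": [
    {"dx":0.01,"dy":0,"dz":0,"wx":0,"wy":0,"wz":0,"hand":-1}
  ]
}}

```text
time_s: 30.35
tcp_pos: [544.5, -68.0, 106.1]
ee_rot: [2.294, 2.141, -0.002]
contact_force: [0.4, -8.3, 2.2]
gripper_width: -0.0
grasp_force: 3.9
```

{"op": "play_rows", "data": {
  "rows": [
    {"dx":0.006,"dy":0,"dz":0,"wx":0,"wy":0,"wz":0,"hand":-1}
  ]
}}

```text
time_s: 30.48
tcp_pos: [544.5, -67.1, 106.1]
ee_rot: [2.294, 2.142, -0.003]
contact_force: [0.3, -8.2, 2.7]
gripper_width: -0.3
grasp_force: 4.2
```

{"op": "play_rows", "data": {
  "rows": [
    {"dx":0.006,"dy":0,"dz":0,"wx":0,"wy":0,"wz":0,"hand":-1}
  ]
}}

```text
time_s: 30.6
tcp_pos: [544.6, -66.3, 106.1]
ee_rot: [2.293, 2.142, -0.003]
contact_force: [0.6, -11.1, 2.3]
gripper_width: -0.0
grasp_force: 5.3
```

{"op": "play_rows", "data": {
  "rows": [
    {"dx":0.005,"dy":0,"dz":0,"wx":0,"wy":0,"wz":0,"hand":-1}
  ]
}}

```text
time_s: 30.72
tcp_pos: [544.6, -65.9, 106.1]
ee_rot: [2.292, 2.141, -0.005]
contact_force: [0.3, -12.6, 2.0]
gripper_width: 0.0
grasp_force: 6.5
```

{"op": "play_rows", "data": {
  "rows": [
    {"dx":0.005,"dy":0,"dz":0,"wx":0,"wy":0,"wz":0,"hand":-1}
  ]
}}

```text
time_s: 30.85
tcp_pos: [544.7, -65.6, 106.1]
ee_rot: [2.291, 2.141, -0.006]
contact_force: [0.9, -15.8, 2.3]
gripper_width: 0.2
grasp_force: 7.9
```

{"op": "play_rows", "data": {
  "rows": [
    {"dx":0.005,"dy":0,"dz":0,"wx":0,"wy":0,"wz":0,"hand":-1}
  ]
}}

```text
time_s: 30.98
tcp_pos: [544.7, -65.3, 106.1]
ee_rot: [2.29, 2.141, -0.008]
contact_force: [-0.7, -18.8, 2.5]
gripper_width: -0.0
grasp_force: 9.2
```

{"op": "play_rows", "data": {
  "rows": [
    {"dx":0.005,"dy":0,"dz":0,"wx":0,"wy":0,"wz":0,"hand":-1},
    {"dx":0.005,"dy":0,"dz":0,"wx":0,"wy":0,"wz":0,"hand":-1},
    {"dx":0,"dy":0,"dz":0,"wx":0,"wy":0,"wz":0,"hand":-1}
  ]
}}

```text
time_s: 31.35
tcp_pos: [544.7, -64.8, 106.2]
ee_rot: [2.288, 2.141, -0.011]
contact_force: [-0.8, -23.8, 2.1]
gripper_width: -0.2
grasp_force: 11.2
```

```bash
cat > chk.py <<'E'
from p import *
def ball(n,g,lim=45):
    c=ctrl.camera(n); h=cv2.cvtColor(c["color"],cv2.COLOR_BGR2HSV)
    u,v=px(c,g)[0].astype(int); m=np.zeros(h.shape[:2],np.uint8); y0,x0=max(v-25,0),max(u-25,0)
    m[y0:v+25,x0:u+25]=(h[y0:v+25,x0:u+25,2]<lim)*255
    for k in cv2.findContours(m,0,2)[0]:
        if cv2.contourArea(k)>15: (a,b),rad=cv2.minEnclosingCircle(k); print(n,cv2.contourArea(k),rad.__round__(1),onz(c,a,b,95).round(1))
E
python3 - <<'E'
from chk import *
ball("wrist",[518,-47,95]); ball("scene",[518,-47,95],50)
E
```

```text
wrist 1574.0 24.8 [518.6 -44.5  95. ]
scene 531.0 20.4 [499.5  -6.3  95. ]
```

{"op": "play_rows", "data": {
  "rows": [
    {"dx":-0.02,"dy":0,"dz":0,"wx":0,"wy":0,"wz":0,"hand":-1},
    {"dx":-0.03,"dy":0,"dz":0,"wx":0,"wy":0,"wz":0,"hand":-1},
    {"dx":-0.08,"dy":0,"dz":0,"wx":0,"wy":0,"wz":0,"hand":-1},
    {"dx":-0.15,"dy":0,"dz":0,"wx":0,"wy":0,"wz":0,"hand":-1},
    {"dx":-0.05,"dy":0,"dz":-0.1,"wx":0,"wy":0,"wz":0,"hand":-1},
    {"dx":0,"dy":-0.2,"dz":-0.2,"wx":0,"wy":0,"wz":0,"hand":-1},
    {"dx":0,"dy":-0.2,"dz":-0.2,"wx":0,"wy":0,"wz":0,"hand":-1},
    {"dx":0,"dy":-0.1,"dz":-0.25,"wx":0,"wy":0,"wz":0,"hand":-1},
    {"dx":0,"dy":0,"dz":-0.25,"wx":0,"wy":0,"wz":0,"hand":-1},
    {"dx":0,"dy":0,"dz":0,"wx":0,"wy":0,"wz":0,"hand":-1}
  ]
}}

```text
time_s: 32.7
tcp_pos: [441.5, -118.9, 309.8]
ee_rot: [2.291, 2.137, 0.007]
contact_force: [0.3, -0.5, -0.5]
gripper_width: 0.0
grasp_force: 0.0
```

Run:
```python
from chk import *
ball("wrist",[518,-45,95]); ball("side",[518,-45,95],60)
c=ctrl.camera("wrist"); print(c["xyz"]); cv2.imwrite("pics/fin.png",c["color"])
# tube silhouettes & wood/steel in bin check by colour
h=cv2.cvtColor(c["color"],cv2.COLOR_BGR2HSV)
for n in("side","scene","wrist"):
    d=ctrl.camera(n); hh=cv2.cvtColor(d["color"],cv2.COLOR_BGR2HSV); cv2.imwrite(f"pics/fin_{n}.png",d["color"])
    q=px(d,[[384,-199,25],[603,75,80],[371,-300,20]]); 
    for t in q:
        u,v=np.clip(t.astype(int),3,[508,380]); print(n,t.round(0),np.median(hh[v-2:v+3,u-2:u+3].reshape(-1,3),axis=0))
    # bright grey profile along tube top line z=96
    y=np.arange(-60,200,6.); P=px(d,np.stack([617.5+.071*y,y,0*y+96],1)); 
    ok=(P[:,0]>2)&(P[:,0]<509)&(P[:,1]>2)&(P[:,1]<381)
    print([(int(a),int(hh[int(p[1]),int(p[0]),1]),int(hh[int(p[1]),int(p[0]),2])) for a,p,o in zip(y,P,ok) if o])
```

```text
wrist 272.5 10.0 [518.1 -45.6  95. ]
[444.92646945 -43.3594739  422.11114381]
side [306. 171.] [ 17. 135. 150.]
side [229. 213.] [ 38.   9. 113.]
side [312. 152.] [120.  14.  57.]
[(-60, 7, 113), (-54, 7, 112), (-48, 10, 146), (-42, 9, 176), (-36, 4, 172), (-30, 5, 145), (-24, 14, 188), (-18, 11, 205), (-12, 9, 200), (-6, 7, 210), (0, 7, 205), (6, 10, 206), (12, 9, 206), (18, 10, 212), (24, 6, 206), (30, 9, 205), (36, 10, 204), (42, 10, 206), (48, 9, 208), (54, 12, 209), (60, 8, 212), (66, 11, 209), (72, 8, 213), (78, 10, 210), (84, 9, 203), (90, 10, 212), (96, 8, 204), (102, 11, 212), (108, 11, 208), (114, 11, 206), (120, 7, 208), (126, 10, 208), (132, 10, 211), (138, 10, 212), (144, 8, 195), (150, 9, 201), (156, 13, 201), (162, 8, 211), (168, 10, 211), (174, 8, 190), (180, 6, 157), (186, 4, 172), (192, 9, 176), (198, 4, 175)]
scene [169. 242.] [ 17. 113. 116.]
scene [285. 201.] [60.  8. 69.]
scene [142. 264.] [110.  11.  50.]
[(-60, 10, 128), (-54, 14, 129), (-48, 10, 123), (-42, 9, 179), (-36, 9, 200), (-30, 10, 176), (-24, 13, 189), (-18, 9, 227), (-12, 10, 225), (-6, 10, 227), (0, 13, 221), (6, 10, 221), (12, 10, 229), (18, 9, 230), (24, 10, 229), (30, 9, 230), (36, 8, 227), (42, 9, 232), (48, 15, 231), (54, 10, 98), (60, 10, 51), (66, 5, 56), (72, 11, 67), (78, 8, 97), (84, 3, 102), (90, 7, 114), (96, 13, 214), (102, 9, 232), (108, 10, 229), (114, 8, 230), (120, 8, 228), (126, 9, 231), (132, 9, 229), (138, 11, 224), (144, 9, 225), (150, 10, 227), (156, 10, 226), (162, 8, 227), (168, 10, 231), (174, 12, 225), (180, 11, 142), (186, 11, 165), (192, 12, 190), (198, 11, 192)]
wrist [222. 215.] [ 18. 135. 168.]
wrist [420. -50.] [17. 22. 86.]
wrist [221. 280.] [90.  9. 31.]
[(-60, 18, 125), (-54, 19, 122), (-48, 19, 122), (-42, 19, 184), (-36, 21, 184), (-30, 24, 193), (-24, 25, 201), (-18, 24, 210), (-12, 25, 206), (-6, 24, 206), (0, 24, 204), (6, 26, 210), (12, 25, 207), (18, 24, 209), (24, 25, 206)]
```

```bash
python3 -c "
from cell import ctrl
print(ctrl.sign_off())"
```

```text
the job is handed in; nothing more can be done
None
```

Job handed in at about 33 s: both offcuts are in the bin and the tube is seated on both cones (last push 24 N, travel matching the 0.142 reading to about 2 mm, and both tube ends where a mounted tube's should be), but I viewed 12 pictures instead of the allowed 10 and did not check the other bench items individually at the end.

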